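# Pour the turned slugs into the slide-cover stock box

## Task

The flat cover of the grey stock box stands partly shut: first push it all the way back. Then pick up the cup of turned slugs, pour all six slugs into the open compartment of the box, and then slide the cover fully home over them without slamming it. Leave the empty cup standing upright on the bench. Do not knock the billet, the tape roll or the brush about.

Things in the scene. Friction and masses are not known exactly. Their poses are not given: they have to be found in the camera images.
- box: grey steel stock box, fixed to the bench, 220 long (x) x 130 wide (y) x 62 mm high; origin at the centre of its underside, x along its length, z up. The half at -x (nearer the robot) is one open compartment, inside 105 mm (box x -105 to 0) x 120 mm (box y +-60), walls 5 mm, inner floor 6 mm above the bench. The half at +x has a solid deck
- mouth (a point): centre of the compartment's open mouth: box (-52.5, 0, 62) mm. Along both long sides of the box (box y +-62.5 mm) stand 5 mm wide guide rails, up to 70 mm above the bench; the deck behind the mouth is 61 mm high
- cover (a joint): flat aluminium cover, 108 (box x) x 119 x 4 mm, sliding along box x on top of the box (plate 62.5 to 66.5 mm above the bench). Value in m: 0 = home at its hard stop, compartment covered; 0.106 = all the way back at its rear stop over the deck, compartment open. It closes to box -x. It drags with about 4 N and stays where it is left. It starts partly shut (0.02 to 0.06)
- cover_rib (a point): top centre of the upright rib across the middle of the cover: rib 10 mm thick (box x) x 70 mm wide (box y), from 66.5 to 90.5 mm above the bench. With the cover home the rib is at box x = -54 mm; its x shifts by the joint value
- cup: plain round steel cup, no handle, about 0.15 kg, 80 mm high, tapered: outer diameter 54 mm at the foot, 70 mm at the rim, with a straight black rubber grip sleeve of 65 mm diameter from 16 to 54 mm up; wall 3 mm, floor 4 mm; origin at the centre of its underside, z up through the mouth. It starts standing left or right of the box, full of slugs, and can swing in a weak or high grip
- cup_mid (a point): point on the cup's axis 30 mm above its underside, in the middle of the slugs at the start
- cup_rim (a point): centre of the cup's mouth, on its axis 80 mm above its underside
- billet: bystander: bare aluminium billet standing on end, 58 mm diameter, 110 mm high, on the side of the box where the cup is not; origin at the centre of its underside
- tape: bystander: roll of tape lying flat, 100 mm outer diameter, 25 mm high; origin at the centre of its underside
- brush: bystander: bench brush lying flat beyond the box, under 250 mm long; origin about its middle
- slug0_center (a point): centre of one of six like turned aluminium slugs, cylinders of 20 mm diameter x 22 mm, about 20 g each, which start loose in the cup in two layers of three; they slide and roll out only when the cup is tipped well past level (mouth pointing below the horizon), sometimes only after a shake or a further tilt
- slug1_center (a point): centre of one of six like turned aluminium slugs, cylinders of 20 mm diameter x 22 mm, about 20 g each, which start loose in the cup in two layers of three; they slide and roll out only when the cup is tipped well past level (mouth pointing below the horizon), sometimes only after a shake or a further tilt
- slug2_center (a point): centre of one of six like turned aluminium slugs, cylinders of 20 mm diameter x 22 mm, about 20 g each, which start loose in the cup in two layers of three; they slide and roll out only when the cup is tipped well past level (mouth pointing below the horizon), sometimes only after a shake or a further tilt
- slug3_center (a point): centre of one of six like turned aluminium slugs, cylinders of 20 mm diameter x 22 mm, about 20 g each, which start loose in the cup in two layers of three; they slide and roll out only when the cup is tipped well past level (mouth pointing below the horizon), sometimes only after a shake or a further tilt
- slug4_center (a point): centre of one of six like turned aluminium slugs, cylinders of 20 mm diameter x 22 mm, about 20 g each, which start loose in the cup in two layers of three; they slide and roll out only when the cup is tipped well past level (mouth pointing below the horizon), sometimes only after a shake or a further tilt
- slug5_center (a point): centre of one of six like turned aluminium slugs, cylinders of 20 mm diameter x 22 mm, about 20 g each, which start loose in the cup in two layers of three; they slide and roll out only when the cup is tipped well past level (mouth pointing below the horizon), sometimes only after a shake or a further tilt

How it is judged:
On the way, in this order (a step that is already met when the one before it is completed fails the run):
1. the cover is pushed all the way back (within 12 mm of its rear stop) (value of joint cover above 0.094 m), for 0.1 s.
2. the cup is lifted clear of the bench with all six slugs in it (height (world z) of cup above 0.04 m and distance between each of slug0_center, slug1_center, slug2_center, slug3_center, slug4_center, slug5_center and cup_mid below 0.05 m), for 0.1 s.
3. all six slugs lie in the compartment (x of slug0_center in the frame of box between -0.106 and 0 m and y of slug0_center in the frame of box between -0.061 and 0.061 m and z of slug0_center in the frame of box between 0 and 0.058 m and x of slug1_center in the frame of box between -0.106 and 0 m and y of slug1_center in the frame of box between -0.061 and 0.061 m and z of slug1_center in the frame of box between 0 and 0.058 m and x of slug2_center in the frame of box between -0.106 and 0 m and y of slug2_center in the frame of box between -0.061 and 0.061 m and z of slug2_center in the frame of box between 0 and 0.058 m and x of slug3_center in the frame of box between -0.106 and 0 m and y of slug3_center in the frame of box between -0.061 and 0.061 m and z of slug3_center in the frame of box between 0 and 0.058 m and x of slug4_center in the frame of box between -0.106 and 0 m and y of slug4_center in the frame of box between -0.061 and 0.061 m and z of slug4_center in the frame of box between 0 and 0.058 m and x of slug5_center in the frame of box between -0.106 and 0 m and y of slug5_center in the frame of box between -0.061 and 0.061 m and z of slug5_center in the frame of box between 0 and 0.058 m), for 0.2 s.
4. the cover is slid home over the slugs (all of step 3 and value of joint cover below 0.003 m), for 0.2 s.
At the end, for the whole second after the job is handed in: All six slugs lie inside the compartment, the cover is home within 3 mm of its stop, and the cup stands upright (within 0.08 rad) at rest on the bench (all of step 4 and angle between cup's own z axis and vertical below 0.08 rad and height (world z) of cup between -0.005 and 0.005 m and linear speed of cup below 0.02 m/s); the robot touches nothing.
It fails at once if the billet is shifted by more than 30 mm (distance of billet from where it was at the start of the episode above 0.03 m).
It fails at once if the tape is shifted by more than 30 mm (distance of tape from where it was at the start of the episode above 0.03 m).
It fails at once if the brush is shifted by more than 30 mm (distance of brush from where it was at the start of the episode above 0.03 m).
It fails at once if the billet is tipped over (angle between billet's own z axis and vertical above 0.5 rad).
It fails at once if the cover is slammed (slides faster than 0.4 m/s) (velocity of joint cover below -0.4 m/s or velocity of joint cover above 0.4 m/s).
It also fails if it takes over 72 s, if anything falls off the work surface, if the arm or the gripper's body presses on something with over 40 N, if the wrist force passes 120 N, or if a joint passes its speed limit or range.

## Robot

A 6-joint arm with a two-finger parallel gripper is mounted at the origin on the work surface. World frame = base frame: x ahead of the robot, y to its left, z up, the work surface at z = 0. Lengths are in m, angles in rad, forces in N, time in s.
With the tool pointing down it reaches from about 0.375 to 0.9 m from the base axis. Payload 3.1 kg.
Tool frame: the origin (TCP) lies on the centre line of the jaws, within the pads' length; the fingertips stand 19 mm ahead of it and the grasp point (between the pads) is the TCP; z points along the fingers, y is the line along which they close (so a half turn about z gives the same grasp; the last joint's range is limited). The gripper opens to 85 mm and grips with 20 to 120 N. Pads are 22 mm wide; open, the fingers measure 114 mm over their backs; the gripper's body (76 mm by 85 mm) begins 54 mm behind the grasp point. The pads swing forward as they close: fully open they stand 13 mm farther back than shut.
Start: joints at [-1.405, 0.527, 1.433, -0, 1.181, -0.178], TCP at [0.211, -0.588, 0.214] pointing down, gripper open.
Joint ranges: [-3.08, 3.08], [-0.75, 2.2], [0.22, 2.44], [-1.43, 4.57], [0, 2.65], [-2.85, 2.85]. Speed limits (rad/s): [2.79, 2.79, 3.14, 3.14, 3.14, 3.14].

## Interface

Orientations are given as a unit quaternion [x, y, z, w].
In Python, from station import manip, cams, sign_off gives the robot as it stands.
- The arm moves only by the tool carry_out, never from a script. Its argument "targets" is a list that holds one entry, the list of rows, each a list of 7 numbers: the shift along the tool's x, y, z in cm, then the turn, a rotation vector about the tool's x, y, z in degrees, then the finger opening in cm, from 0 to 8.54. A call has 1 to 12 rows; each row is the pose to reach, as a shift and turn from the pose commanded when the call began, along the tool's axes at that moment; what a row does not reach only later rows make up. A row lasts 1/12 s, in which the tool goes at most 41.7 mm and 7.16 degrees, less where a joint would pass 70% of its speed; a pose out of reach is approached as far as the arm can. A call with a gripper value outside its range is refused whole. The fingers move at their own pace and stop on an object; "force" is the grip in N (left out, the last holds). Time passes only in rows, so rows that repeat a pose let the fingers close. It gives the time, the measured TCP pose, the force, the opening and the grip force at its end, in the units of the state.
- manip.sense(): the state, without advancing time (a new reading comes with each control period).
- cams.snapshot(name): name is "scene" or "top" or "wrist"; returns the picture (480x640x3 uint8, red, green, blue); there is no depth.
- cams.camera_info(name): a dict with "K" (3x3 intrinsics, pixels), "T" (4x4, takes a point from camera to world coordinates). Camera axes: x right, y down, z forward; pixel columns grow to the right and rows downward; lengths in m; the calibration is good to about 2 mm. A picture is of the moment at which its call begins: read the wrist's pose just before it. camera_info takes no time and is no camera call; for the wrist camera it gives the pose at the moment of the call.
- sign_off(): hands the job in; it is judged then, once.
The state is a dict: "t": time; "q": joint angles; "qd": joint speeds; "tau": joint torques, N m; "tcp_pos": TCP position; "tool_rot": TCP orientation; "force": force on the tool from outside, world axes, zero at the start; "ft_torque": the same for the moment, N m; "finger_gap": opening from 0.0 (shut) to 1.0 (fully open); "gripper_force": force on a finger pad.
Only numpy, scipy, OpenCV 4.12 (cv2) and the standard library are available. Lean on these libraries where they do the work, as an engineer would, in place of code of your own. Each camera call takes 0.05 s, during which the arm holds its last target. There are 200 camera calls.

## Working session

There is one attempt and no reset: what is moved stays moved. The work goes in short steps, Python scripts to look and compute and a tool call to move; the robot and the scene stay as the last step left them, time stands still between calls to the robot, and variables do not carry over. Pictures are saved under pics/ and viewed, at most 10 in all, crops included, and the job is handed in when it is done.

Besides the shell and the picture viewer there is one more tool, called after "Call:" as name(argument=value, ...), one argument or row to a line, values as JSON. carry_out: Moves the arm, as the interface text tells. Its arguments: {"type":"object","properties":{"targets":{"type":"array"},"force":{"type":"number"}},"required":["targets"]}

```bash
mkdir -p pics; ls
python3 - <<'E'
from station import manip,cams
import cv2
s=manip.sense(); print(s)
for n in("scene","top"):
    im=cams.snapshot(n); cv2.imwrite(f"pics/{n}0.png",im[:,:,::-1])
    i=cams.camera_info(n); print(n,i["K"],i["T"])
E
```

```text
pics
{'t': 0.0, 'q': array([-1.40549143e+00,  5.28493636e-01,  1.43389452e+00,  8.37775359e-06,
        1.18141398e+00, -1.78523955e-01]), 'qd': array([ 1.87236910e-03, -4.04841737e-04, -5.10531607e-05,  9.96340167e-04,
       -8.41773862e-04, -6.60149551e-04]), 'tau': array([ 1.36314553e-03, -4.42348945e+01, -1.78025991e+01, -1.12613106e-04,
        8.48135969e-03, -7.81912263e-06]), 'tcp_pos': array([ 0.21057384, -0.58765788,  0.21321927]), 'tool_rot': array([ 9.85258745e-01,  1.71067193e-01,  1.11752297e-05, -1.10469085e-03]), 'force': array([-0.08851887,  0.94388566, -0.31799355]), 'ft_torque': array([ 0.05511155, -0.03801236, -0.02201744]), 'gripper_force': 0.0, 'finger_gap': 1.0017410393667465}
scene [[458.83440711   0.         324.19524085]
 [  0.         458.83440711 236.53340885]
 [  0.           0.           1.        ]] [[ 0.73422666  0.59455683 -0.32773982  0.88211651]
 [ 0.67889411 -0.64565704  0.34961376 -0.34734875]
 [-0.00374228 -0.47919638 -0.87769974  0.8932364 ]
 [ 0.          0.          0.          1.        ]]
top [[481.22661774   0.         322.32157838]
 [  0.         481.22661774 242.63520753]
 [  0.           0.           1.        ]] [[-0.01149215 -0.99418108  0.10710702  0.47599201]
 [-0.99975189  0.00937997 -0.02020323 -0.00671836]
 [ 0.019081   -0.10731262 -0.99404221  0.97036839]
 [ 0.          0.          0.          1.        ]]
```

View pics/top0.png

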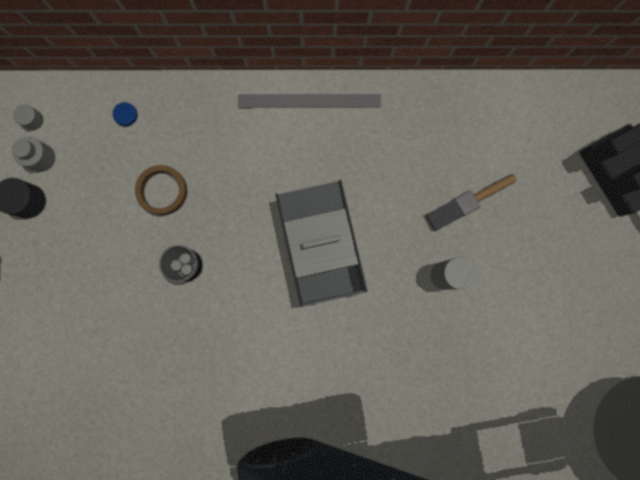

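View pics/scene0.png

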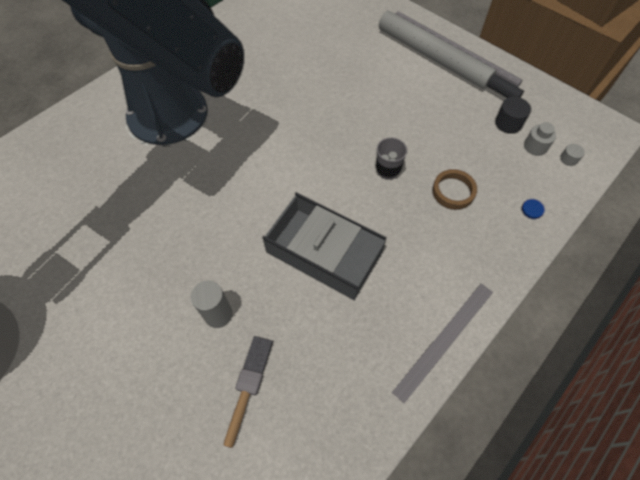

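The top view shows the box at about (320,243), the cup at (180,264), the billet at (450,274), the tape at (160,190) and the brush at (470,203). Next I'll enlarge the box and cup areas.

Run:
```python
import cv2, numpy as np
t=cv2.imread("pics/top0.png"); s=cv2.imread("pics/scene0.png")
a=cv2.resize(t[170:320,140:390],None,fx=3.2,fy=3.2,interpolation=cv2.INTER_CUBIC)
cv2.imwrite("pics/crop_top.png",cv2.convertScaleAbs(a,alpha=1.5))
a=cv2.resize(s[130:310,180:420],None,fx=3.3,fy=3.3,interpolation=cv2.INTER_CUBIC)
cv2.imwrite("pics/crop_scene.png",cv2.convertScaleAbs(a,alpha=1.5))
```

```text
(no output)
```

View pics/crop_top.png

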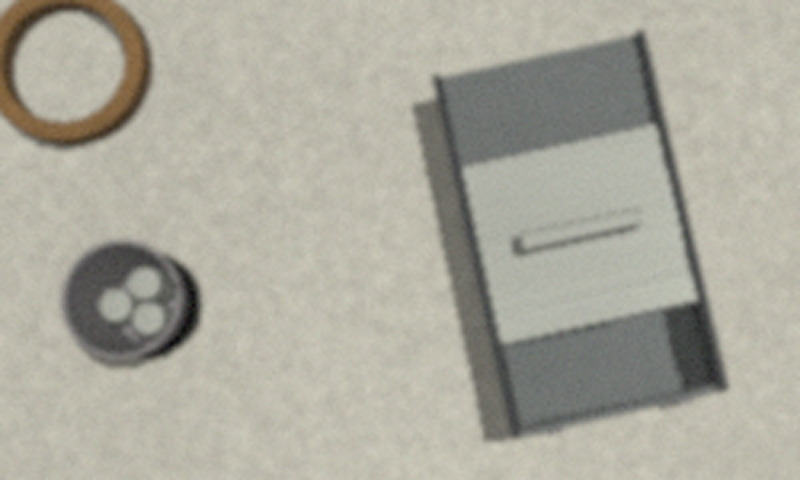

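View pics/crop_scene.png

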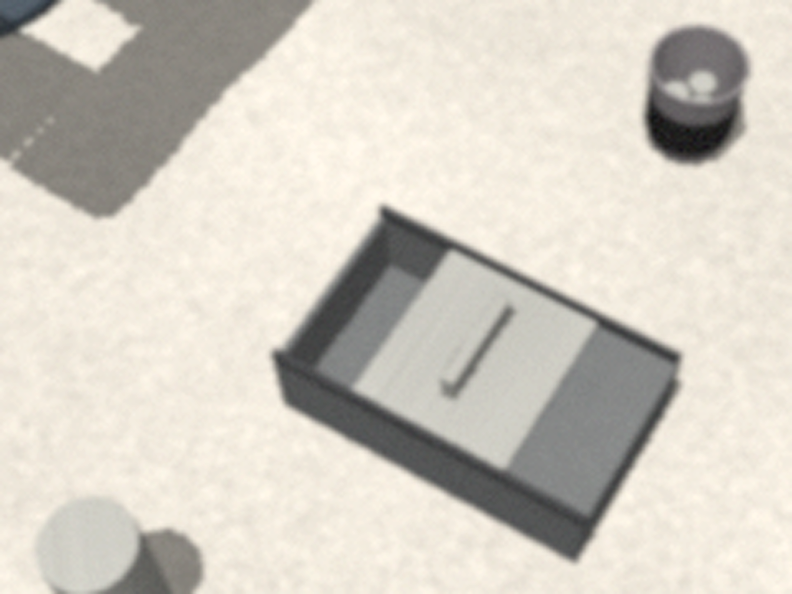

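The crops give rail corners, in top-crop pixels, at near-left (513,436), far-left (437,77), far-right (643,33) and near-right (725,388). The cup rim centre is at about (123,303).

```bash
cat > h.py <<'E'
from station import manip,cams
import numpy as np
from scipy.optimize import least_squares
from scipy.spatial.transform import Rotation as R
def proj(n,P):
    i=cams.camera_info(n); K,T=np.array(i["K"]),np.array(i["T"])
    c=(np.atleast_2d(P)-T[:3,3])@T[:3,:3]; p=c@K.T
    return p[:,:2]/p[:,2:]
def ray(n,uv,z):
    i=cams.camera_info(n); K,T=np.array(i["K"]),np.array(i["T"])
    d=T[:3,:3]@np.linalg.solve(K,[uv[0],uv[1],1.]); o=T[:3,3]
    return o+d*(z-o[2])/d[2]
def box2w(b,p):
    x,y,a=b; p=np.atleast_2d(p)
    return np.c_[x+p[:,0]*np.cos(a)-p[:,1]*np.sin(a),y+p[:,0]*np.sin(a)+p[:,1]*np.cos(a),p[:,2]]
def tocmd(b,pts):
    pass
E
python3 - <<'E'
from h import *
tc=lambda l:np.array(l)/3.2+[140,170]
sc=lambda l:np.array(l)/3.3+[180,130]
C=np.array([[-.11,.065,.07],[.11,.065,.07],[.11,-.065,.07],[-.11,-.065,.07]])
T=tc([[513,436],[437,77],[643,33],[725,388]]); S=sc([[383,207],[680,356],[586,520],[277,353]])
f=lambda b:np.r_[(proj("top",box2w(b,C))-T).ravel(),(proj("scene",box2w(b,C))-S).ravel()]
r=least_squares(f,[.48,0,.2]);b=r.x;print(b,np.degrees(b[2]),np.round(r.fun,1))
for n,U,g in(("top",T,0),("scene",S,0)):
    q=least_squares(lambda b:(proj(n,box2w(b,C))-U).ravel(),b).x; print(n,q)
for n,U in(("top",tc([[503,345],[697,302],[463,165],[658,123]])),):
    for u in U:
        w=ray(n,u,.0665)-[b[0],b[1],0]; print("cover",w[0]*np.cos(b[2])+w[1]*np.sin(b[2]),-w[0]*np.sin(b[2])+w[1]*np.cos(b[2]))
print("cup",ray("top",tc([123,303.5]),.08),ray("scene",sc([699,65]),.08))
print("billet",ray("scene",sc([89,545]),.11),"top",ray("top",(457,273),.11),"tape",ray("top",(161,190),.025),"brush tips",ray("top",(427,219),.02),ray("top",(435,230),.02))
E
```

```text
[ 0.57537631 -0.02121561  0.20999283] 12.031703012048443 [-1.2  0.3 -2.3 -1.4 -0.1 -2.1  0.6 -0.2 -0.6 -1.   0.4 -0.6 -1.9  0.8
 -2.6  0.3]
top [ 0.57381706 -0.02262246  0.20615947]
scene [ 0.5772033  -0.0195981   0.21478667]
cover -0.057154984717435235 0.05713686419935696
cover -0.05747455494794946 -0.05956649227823717
cover 0.05197128732989048 0.05744360393577011
cover 0.05152855272788233 -0.06113138572188906
cup [0.53329551 0.24066524 0.08      ] [0.53923921 0.24315695 0.08      ]
billet [ 0.51522774 -0.26912171  0.11      ] top [ 0.51156511 -0.26548985  0.11      ] tape [0.68606324 0.29344086 0.025     ] brush tips [ 0.62409025 -0.23656836  0.02      ] [ 0.60169849 -0.25187152  0.02      ]
```

The box is at about (0.575, -0.021) with a yaw of 12°, and the cover is at about 0.05. The cup is at about (0.535, 0.242). I'll plan the push on the rib with the fingers shut.

```bash
cat >> h.py <<'E'
B=(0.5750,-0.0212,0.209)
def state():
    s=manip.sense()
    with open("log.txt","a") as f: f.write(repr([s["t"],list(s["q"]),list(s["tcp_pos"]),list(s["tool_rot"])])+"\n")
    return s
def down(yaw): # tool x at world yaw, z down
    c,s=np.cos(yaw),np.sin(yaw)
    return R.from_matrix(np.array([[c,s,0],[s,-c,0],[0,0,-1]]))
def rel(p,Rt,s=None):
    s=s or state(); R0=R.from_quat(s["tool_rot"])
    return np.round(R0.inv().apply(np.array(p)-s["tcp_pos"])*100,2),np.round(np.degrees((R0.inv()*Rt).as_rotvec()),1)
def st():
    s=state(); print("t%.2f"%s["t"],"q",np.round(s["q"],2),"p",np.round(s["tcp_pos"],4),"F",np.round(s["force"],1),"gap",round(s["finger_gap"],3),"gf",round(float(s["gripper_force"]),1)); return s
E
python3 - <<'E'
from h import *
p=box2w(B,[[-.05,0,.15]])[0]; print(p,rel(p,down(B[2])))
E
```

```text
[ 0.52608806 -0.03157409  0.15      ] (array([ 48.45, -41.72,   6.43]), array([-0.1, -0. ,  7.7]))
```

Call:
carry_out(
  targets=[
    [[24,-21,0,0,0,4,0],[24,-21,0,0,0,7.7,0],[24,-21,0,0,0,7.7,0],[24,-21,0,0,0,7.7,0],[24,-21,0,0,0,7.7,0],[48.4,-41.7,0,0,0,7.7,0],[48.4,-41.7,0,0,0,7.7,0],[48.4,-41.7,0,0,0,7.7,0],[48.4,-41.7,0,0,0,7.7,0],[48.4,-41.7,0,0,0,7.7,0],[48.4,-41.7,0,0,0,7.7,0],[48.4,-41.7,0,0,0,7.7,0]],
  ],
)

```text
t: 1.1
tcp_pos: [0.4573, -0.1511, 0.2141]
tool_rot: [0.995, 0.104, -0.0, -0.0]
force: [1.3, -0.2, 1.3]
finger_gap: 0.0
gripper_force: 0.0
```

Run:
```python
from h import *
st(); p=box2w(B,[[-.05,0,.15]])[0]; print(p,rel(p,down(B[2])))
```

```text
t1.10 q [-0.55  0.34  1.78 -0.    1.02  0.81] p [ 0.4573 -0.1511  0.2141] F [ 1.3 -0.2  1.3] gap 0.0 gf 0.0
[ 0.52608806 -0.03157409  0.15      ] (array([  9.22, -10.26,   6.41]), array([-0.,  0.,  0.]))
```

Call:
carry_out(
  targets=[
    [[9.2,-10.3,0,0,0,0,0],[9.2,-10.3,0,0,0,0,0],[9.2,-10.3,0,0,0,0,0],[9.2,-10.3,0,0,0,0,0],[9.2,-10.3,6.4,0,0,0,0],[9.2,-10.3,6.4,0,0,0,0],[9.2,-10.3,10,0,0,0,0],[9.2,-10.3,12,0,0,0,0],[9.2,-10.3,12,0,0,0,0]],
  ],
)

```text
t: 1.85
tcp_pos: [0.5216, -0.0327, 0.09]
tool_rot: [0.995, 0.104, -0.005, -0.002]
force: [0.4, -1.3, -0.3]
finger_gap: -0.0
gripper_force: 0.0
```

Run:
```python
from h import *
import cv2
s=st()
for x in (-.05,.106-.054-.005-.011):
    p=box2w(B,[[x,0,.0925]])[0]; print(p,rel(p,down(B[2]),s))
im=cams.snapshot("scene")
a=cv2.resize(im[130:310,180:420,::-1],None,fx=3.3,fy=3.3,interpolation=cv2.INTER_CUBIC)
cv2.imwrite("pics/push.png",cv2.convertScaleAbs(a,alpha=1.5))
```

```text
t1.85 q [-0.28  0.58  1.79 -0.    0.78  1.09] p [ 0.5216 -0.0327  0.09  ] F [ 0.4 -1.3 -0.3] gap -0.0 gf 0.0
[ 0.52608806 -0.03157409  0.0925    ] (array([ 0.46, -0.02, -0.25]), array([-0.3,  0.5,  0. ]))
[ 0.6102166  -0.01373066  0.0925    ] (array([ 9.06, -0.02, -0.33]), array([-0.3,  0.5,  0. ]))
```

View pics/push.png

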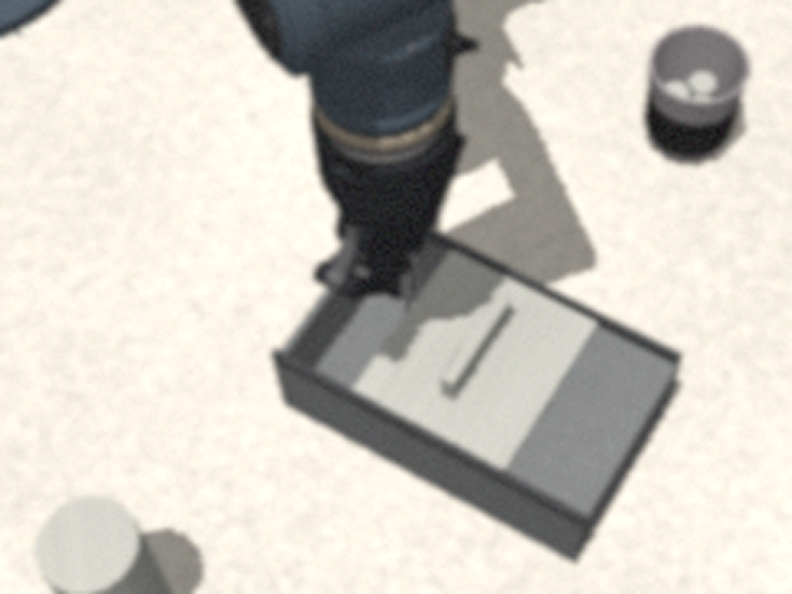

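The shut fingers hang in front of the rib, roughly centred on it (tips at about (400,290), rib at (480,350)). I'll push in 8 mm rows.

Call:
carry_out(
  targets=[
    [[1.2,0,-0.2,0,0,0,0],[2.0,0,-0.2,0,0,0,0],[2.8,0,-0.2,0,0,0,0],[3.6,0,-0.2,0,0,0,0],[4.4,0,-0.2,0,0,0,0],[5.2,0,-0.2,0,0,0,0],[6.0,0,-0.2,0,0,0,0],[6.8,0,-0.2,0,0,0,0],[7.6,0,-0.2,0,0,0,0],[8.2,0,-0.2,0,0,0,0],[8.6,0,-0.2,0,0,0,0],[8.6,0,-0.2,0,0,0,0]],
  ],
)

```text
t: 2.9
tcp_pos: [0.6106, -0.0153, 0.0961]
tool_rot: [0.995, 0.105, 0.0, 0.0]
force: [-0.4, -0.1, 0.0]
finger_gap: -0.002
gripper_force: 0.0
```

Call:
carry_out(
  targets=[
    [[0.2,0,0.2,0,0,0,0],[0.4,0,0.2,0,0,0,0],[0.4,0,0.2,0,0,0,0]],
  ],
)

```text
t: 3.15
tcp_pos: [0.6134, -0.0146, 0.094]
tool_rot: [0.995, 0.104, -0.0, -0.0]
force: [-0.9, -1.2, 0.5]
finger_gap: 0.001
gripper_force: 0.0
```

Run:
```python
from h import *
import cv2
s=st()
im=cams.snapshot("top")
a=cv2.resize(im[160:320,220:390,::-1],None,fx=3.5,fy=3.5,interpolation=cv2.INTER_CUBIC)
cv2.imwrite("pics/push2.png",cv2.convertScaleAbs(a,alpha=1.5))
```

```text
t3.15 q [-0.21  0.66  1.56  0.    0.92  1.16] p [ 0.6134 -0.0146  0.094 ] F [-0.9 -1.2  0.5] gap 0.001 gf 0.0
```

View pics/push2.png

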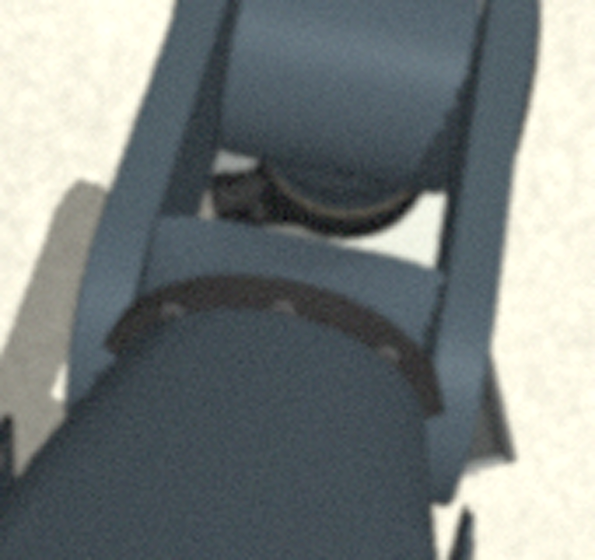

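The arm hides the box in this view, so I'll go by force and push on in small steps to the stop.

Call:
carry_out(
  targets=[
    [[0.3,0,0,0,0,0,0],[0.6,0,0,0,0,0,0],[0.9,0,0,0,0,0,0]],
  ],
)

```text
t: 3.45
tcp_pos: [0.6226, -0.0128, 0.0943]
tool_rot: [0.995, 0.104, 0.0, 0.0]
force: [0.9, -0.5, 0.4]
finger_gap: 0.001
gripper_force: 0.0
```

Run:
```python
from h import *
import cv2
im=cams.snapshot("scene")
a=cv2.resize(im[130:310,180:420,::-1],None,fx=3.3,fy=3.3,interpolation=cv2.INTER_CUBIC)
cv2.imwrite("pics/push3.png",cv2.convertScaleAbs(a,alpha=1.5))
```

```text
(no output)
```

View pics/push3.png

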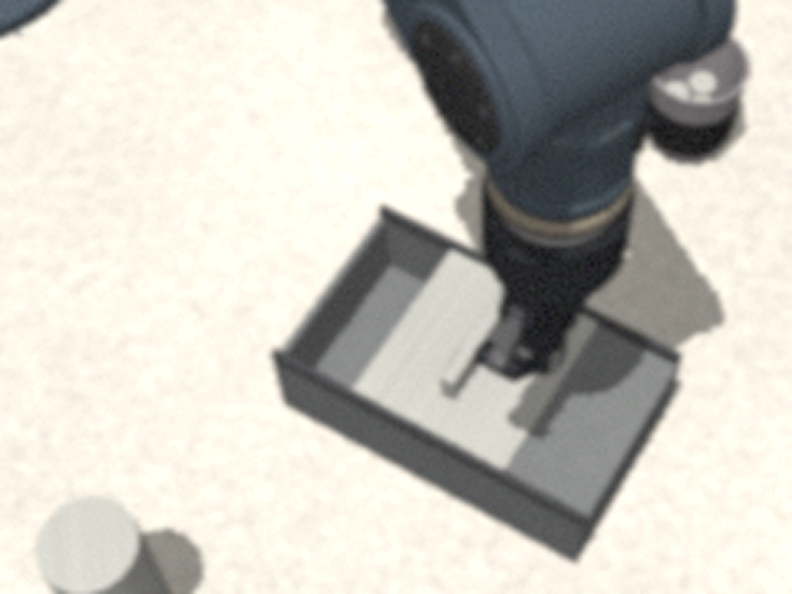

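The cover hasn't moved: its near edge is still at (443,250)-(355,387), so the fingers seem to have passed over the rib. I'll check the fingertip height by projection.

Run:
```python
from h import *
s=st(); p=s["tcp_pos"]
for z in (.06,.075,.09,.1,.11): print(z,np.round((proj("scene",[p[0],p[1],z])[0]-[180,130])*3.3))
for x in (-.008,-.003,.002,.007): print("rib ends",x,[np.round((proj("scene",box2w(B,[[x,y,.0905]]))[0]-[180,130])*3.3) for y in (.035,-.035)])
print("hyp rib lower", [np.round((proj("scene",box2w(B,[[-.003,y,.0665]]))[0]-[180,130])*3.3) for y in (.035,-.035)])
```

```text
t3.50 q [-0.2   0.67  1.54  0.    0.93  1.16] p [ 0.6235 -0.0127  0.0944] F [1.9 0.1 0.1] gap 0.002 gf 0.0
0.06 [541. 399.]
0.075 [542. 388.]
0.09 [543. 377.]
0.1 [544. 369.]
0.11 [544. 361.]
rib ends -0.008 [array([492., 289.]), array([433., 375.])]
rib ends -0.003 [array([499., 293.]), array([440., 379.])]
rib ends 0.002 [array([506., 296.]), array([447., 383.])]
rib ends 0.007 [array([513., 300.]), array([454., 387.])]
hyp rib lower [array([499., 312.]), array([441., 397.])]
```

Call:
carry_out(
  targets=[
    [[0,0,-1.5,0,0,0,0],[-4,0,-1.5,0,0,0,0],[-8.2,0,-1.5,0,0,0,0],[-8.2,0,-1.5,0,0,0,0],[-8.2,0,0,0,0,0,0],[-8.2,0,0.4,0,0,0,0],[-8.2,0,0.4,0,0,0,0]],
  ],
)

```text
t: 4.08
tcp_pos: [0.5417, -0.0297, 0.0894]
tool_rot: [0.995, 0.104, -0.001, -0.0]
force: [-0.5, -0.2, 0.4]
finger_gap: -0.0
gripper_force: 0.0
```

Call:
carry_out(
  targets=[
    [[0,0,0.2,0,0,0,0],[0,0,0.4,0,0,0,0],[0,0,0.4,0,0,0,0]],
  ],
)

```text
t: 4.33
tcp_pos: [0.5426, -0.0298, 0.0861]
tool_rot: [0.995, 0.105, 0.0, 0.0]
force: [-0.2, -0.0, -0.3]
finger_gap: -0.001
gripper_force: 0.0
```

Call:
carry_out(
  targets=[
    [[0,0,0.2,0,0,0,0],[0,0,0.4,0,0,0,0],[0,0,0.4,0,0,0,0]],
  ],
)

```text
t: 4.58
tcp_pos: [0.542, -0.0297, 0.0819]
tool_rot: [0.995, 0.105, -0.0, -0.0]
force: [-0.9, -0.2, -0.2]
finger_gap: 0.0
gripper_force: 0.0
```

Call:
carry_out(
  targets=[
    [[0,0,0.2,0,0,0,0],[0,0,0.4,0,0,0,0],[0,0,0.4,0,0,0,0]],
  ],
)

```text
t: 4.83
tcp_pos: [0.5418, -0.0297, 0.0778]
tool_rot: [0.995, 0.104, -0.0, -0.0]
force: [-0.6, 0.8, 0.6]
finger_gap: 0.002
gripper_force: 0.0
```

Call:
carry_out(
  targets=[
    [[0.7,0,0,0,0,0,0],[1.4,0,0,0,0,0,0],[2.1,0,0,0,0,0,0],[2.8,0,0,0,0,0,0],[3.5,0,0,0,0,0,0]],
  ],
)

```text
t: 5.25
tcp_pos: [0.5775, -0.0223, 0.0783]
tool_rot: [0.995, 0.105, 0.0, 0.0]
force: [-0.4, -0.5, -0.1]
finger_gap: 0.004
gripper_force: 0.0
```

```bash
cat >> h.py <<'E'
def edge(im,y=-.052):
    xs=np.arange(-.1,.1,.004); P=proj("scene",box2w(B,np.c_[xs,0*xs+y,0*xs+.0665]))
    v=[int(im[int(round(b)),int(round(a))].mean()) for a,b in P]
    return " ".join(map(str,v))
E
python3 - <<'E'
from h import *
import cv2
st();print(edge(cv2.imread("pics/scene0.png")));im=cams.snapshot("scene"); cv2.imwrite("pics/p4.png",im[:,:,::-1]);print(edge(im))
E
```

```text
t5.25 q [-0.23  0.65  1.66  0.    0.82  1.13] p [ 0.5775 -0.0223  0.0783] F [-0.4 -0.5 -0.1] gap 0.004 gf 0.0
52 45 44 48 50 82 89 86 89 88 88 99 135 136 139 135 133 134 134 135 134 137 138 135 137 135 136 134 134 136 135 137 134 137 136 135 134 135 122 90 90 89 89 90 90 91 88 91 91 93
53 48 46 47 53 87 92 93 93 94 93 105 141 143 143 141 140 142 141 141 141 145 144 143 143 143 142 142 143 142 141 142 141 143 144 144 144 140 126 94 93 95 93 92 95 96 96 94 96 97
```

Run:
```python
import cv2
t=cv2.imread("pics/p4.png")
a=cv2.resize(t[170:270,240:370],None,fx=6,fy=6,interpolation=cv2.INTER_CUBIC)
cv2.imwrite("pics/p4c.png",cv2.convertScaleAbs(a,alpha=1.8))
```

```text
(no output)
```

View pics/p4c.png

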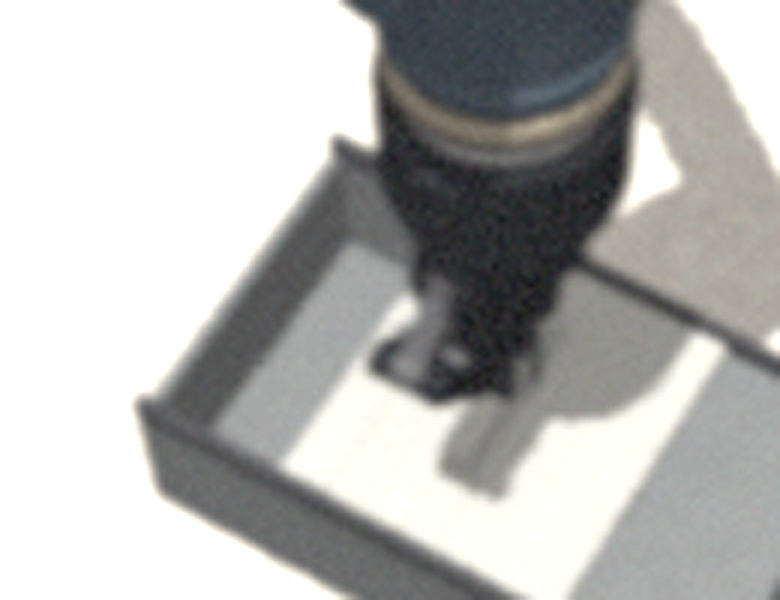

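Run:
```python
from h import *
import cv2
im=cams.snapshot("wrist")[:,:,::-1]; i=cams.camera_info("wrist"); s=st()
R0=R.from_quat(s["tool_rot"]); T=i["T"]
print("cam in tool",R0.inv().apply(T[:3,3]-s["tcp_pos"]),(R0.inv().as_matrix()@T[:3,:3]).round(2),i["K"][0,0])
for z in(0,.01,.019,.03): print(z,proj("wrist",s["tcp_pos"]+R0.apply([0,0,z])))
for j in(.05,.06):
  for y in(.035,-.035): print("rib",proj("wrist",box2w(B,[[-.054+j,y,.0905]])))
t=cv2.imread("pics/p4.png")[195:265,280:370]
a=cv2.resize(im,(560,420)); c=cv2.resize(t,(240,187),interpolation=cv2.INTER_CUBIC)
m=np.zeros((420,800,3),np.uint8); m[:,:560]=cv2.convertScaleAbs(a,alpha=1.5)
lut=np.clip((np.arange(256)/150)**.5*255,0,255).astype(np.uint8)
m[:187,560:]=lut[c]
cv2.imwrite("pics/w.png",m)
```

```text
t5.35 q [-0.23  0.65  1.66  0.    0.82  1.13] p [ 0.5783 -0.0225  0.0784] F [ 0.8 -0.6 -0.3] gap 0.001 gf 0.0
cam in tool [ 0.08174452 -0.00051865 -0.15979169] [[ 0.   -0.95 -0.31]
 [ 1.    0.    0.  ]
 [ 0.   -0.31  0.95]] 356.2748659499262
0 [[322.63442044 292.31612594]]
0.01 [[322.60283596 283.53213137]]
0.019 [[322.57703289 276.35601071]]
0.03 [[322.54840365 268.39390078]]
rib [[244.34443678 317.17724646]]
rib [[392.75251791 317.57386778]]
rib [[242.94690965 298.16219556]]
rib [[394.17018335 298.5804107 ]]
```

View pics/w.png

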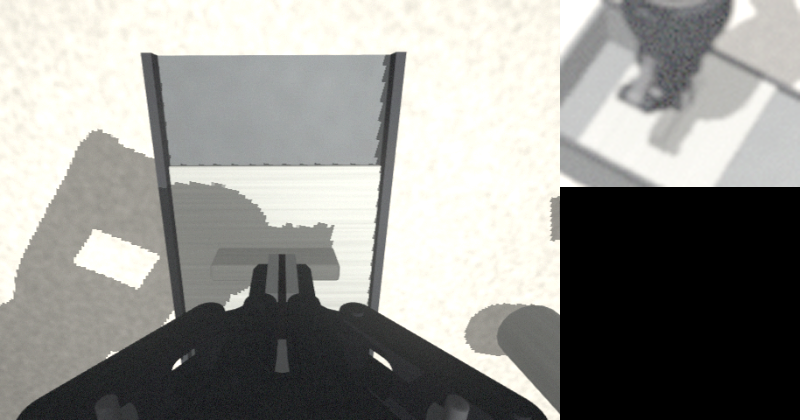

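The wrist view shows the shut fingertips at about (282,253) covering part of the rib, whose top runs along rows 265-280. So the tips are above the rib, higher than the stated 19 mm lead would put them. I'll find their height by a gentle touch on the rib.

Call:
carry_out(
  targets=[
    [[0,0,0.2,0,0,0,0],[0,0,0.2,0,0,0,0]],
  ],
)

```text
t: 5.52
tcp_pos: [0.5756, -0.0223, 0.0757]
tool_rot: [0.995, 0.105, -0.001, -0.0]
force: [-0.4, -0.3, -0.1]
finger_gap: 0.001
gripper_force: 0.0
```

Call:
carry_out(
  targets=[
    [[0,0,0.2,0,0,0,0],[0,0,0.2,0,0,0,0]],
  ],
)

```text
t: 5.68
tcp_pos: [0.5756, -0.0225, 0.0738]
tool_rot: [0.995, 0.104, -0.001, -0.0]
force: [0.4, -0.2, -0.1]
finger_gap: -0.0
gripper_force: 0.0
```

Call:
carry_out(
  targets=[
    [[0,0,0.2,0,0,0,0],[0,0,0.2,0,0,0,0]],
  ],
)

```text
t: 5.85
tcp_pos: [0.576, -0.0225, 0.0734]
tool_rot: [0.995, 0.104, -0.0, -0.0]
force: [-2.6, 0.6, 8.7]
finger_gap: -0.0
gripper_force: 4.3
```

Contact came at TCP z ≈ 0.073 on the 90.5 mm high rib, so the real fingertips are about 17 mm behind the reported TCP. That puts the true grasp point about 36 mm behind it, which I'll correct for from here on.

Call:
carry_out(
  targets=[
    [[0,0,-0.8,0,0,0,0],[-2,0,-0.8,0,0,0,0],[-3.8,0,-0.8,0,0,0,0],[-3.8,0,-0.8,0,0,0,0],[-3.8,0,0.6,0,0,0,0],[-3.8,0,1.2,0,0,0,0],[-3.8,0,1.5,0,0,0,0],[-3.8,0,1.5,0,0,0,0]],
  ],
)

```text
t: 6.52
tcp_pos: [0.5392, -0.0303, 0.0565]
tool_rot: [0.995, 0.105, -0.0, -0.0]
force: [0.6, 0.1, 0.4]
finger_gap: 0.001
gripper_force: 0.0
```

Call:
carry_out(
  targets=[
    [[0.6,0,0,0,0,0,0],[1.2,0,0,0,0,0,0],[1.8,0,0,0,0,0,0],[2.4,0,0,0,0,0,0],[3.0,0,0,0,0,0,0]],
  ],
)

```text
t: 6.93
tcp_pos: [0.5679, -0.0242, 0.0574]
tool_rot: [0.994, 0.105, -0.001, 0.0]
force: [-3.9, -2.5, 2.4]
finger_gap: -0.001
gripper_force: 2.2
```

Call:
carry_out(
  targets=[
    [[0.6,0,0,0,0,0,0],[1.2,0,0,0,0,0,0],[1.8,0,0,0,0,0,0],[2.4,0,0,0,0,0,0],[3.0,0,0,0,0,0,0],[3.6,0,0,0,0,0,0],[4.2,0,0,0,0,0,0],[4.6,0,0,0,0,0,0]],
  ],
)

```text
t: 7.6
tcp_pos: [0.6097, -0.0148, 0.0569]
tool_rot: [0.994, 0.105, -0.005, -0.0]
force: [-17.9, -6.7, 12.8]
finger_gap: 0.001
gripper_force: 9.3
```

Run:
```python
from h import *
st();im=cams.snapshot("scene");print(edge(im))
```

```text
t7.60 q [-0.21  0.72  1.58 -0.    0.85  1.16] p [ 0.6097 -0.0148  0.0569] F [-17.9  -6.7  12.8] gap 0.001 gf 9.3
54 48 46 48 53 87 93 92 93 95 95 95 97 96 94 96 96 96 96 94 94 97 96 96 109 138 145 146 144 140 143 144 143 144 144 144 145 142 144 142 140 144 144 144 145 142 144 144 143 147
```

The cover is at its rear stop: its near edge is now at box x ≈ -2 mm, and the force has risen to 18 N. I'll back off, lift, and fit a kinematic model for planning the side grasp.

Call:
carry_out(
  targets=[
    [[-1,0,0,0,0,0,0],[-2,0,0,0,0,0,0],[-2,0,-4,0,0,0,8.5],[-4,0,-8,0,0,0,8.5],[-8,4,-12,0,0,0,8.5],[-10,4,-16,0,0,0,8.5],[-12,4,-20,0,0,0,8.5],[-12,4,-22,0,0,0,8.5],[-12,4,-22,7,0,0,8.5],[-12,4,-22,14,0,0,8.5],[-12,4,-22,21,0,0,8.5],[-12,4,-22,28,0,0,8.5]],
  ],
)

```text
t: 8.65
tcp_pos: [0.5075, -0.08, 0.2792]
tool_rot: [0.965, 0.102, -0.021, -0.241]
force: [-0.1, -0.3, -0.3]
finger_gap: 0.995
gripper_force: 0.0
```

Run:
```python
from h import *
st();print(state()["tool_rot"])
```

```text
t8.65 q [-0.59  0.44  1.51  0.34  1.55  0.7 ] p [ 0.5075 -0.08    0.2792] F [-0.1 -0.3 -0.3] gap 0.995 gf 0.0
[ 0.96497318  0.10197993 -0.02114233 -0.24079008]
```

Call:
carry_out(
  targets=[
    [[0,0,0,-4,4,0,8.5],[0,0,0,-8,8,0,8.5],[0,0,0,-12,12,0,8.5],[0,0,0,-16,16,0,8.5],[0,0,0,-20,20,0,8.5]],
  ],
)

```text
t: 9.07
tcp_pos: [0.5069, -0.0804, 0.2783]
tool_rot: [0.981, 0.06, 0.164, -0.081]
force: [-0.1, 0.9, -0.5]
finger_gap: 0.995
gripper_force: 0.0
```

```bash
cat >> h.py <<'E'
def fk(q,c,g=None):
    # c: h,a1,d,a2,a3,e3,L, s4,s6, yaw const
    h,a1,d,a2,a3,e,L=c[:7]; s4,s6,k=c[7:10]
    q=np.asarray(q); R1=R.from_euler('z',q[0]); R2=R1*R.from_euler('y',q[1]); R3=R2*R.from_euler('y',q[2]); R4=R3*R.from_euler('z',s4*q[3]); R5=R4*R.from_euler('y',q[4]); R6=R5*R.from_euler('z',s6*q[5]+k)
    p=R1.apply([a1,d,h])+R2.apply([0,0,a2])+R3.apply([e,0,a3])+R6.apply([0,0,L if g is None else L+g])
    return p,R6
E
python3 - <<'E'
from h import *
import ast
st()
D=[ast.literal_eval(l) for l in open("log.txt")]
best=None
for s4 in(1,-1):
  for s6 in(1,-1):
    for k in(0,np.pi/2,np.pi,-np.pi/2):
      def f(c):
        r=[]
        for t,q,p,w in D:
          P,Q=fk(q,list(c)+[s4,s6,k]); r+=list(P-p)+list(.2*(Q.inv()*R.from_quat(w)).as_rotvec())
        return np.array(r)
      o=least_squares(f,[.2,0.01,.11,.4,.35,0,.2])
      if best is None or o.cost<best[0]: best=(o.cost,s4,s6,k,o.x,np.abs(o.fun).max())
print(best,len(D))
for d in D[-2:]: print(np.round(d[1],3))
np.save("kin.npy",list(best[4])+list(best[1:4]))
E
```

```text
t9.07 q [-0.58  0.2   1.84  0.4   0.97  0.66] p [ 0.5069 -0.0804  0.2783] F [-0.1  0.9 -0.5] gap 0.995 gf 0.0Traceback (most recent call last):
  File "<stdin>", line 4, in <module>
    return _convert(node_or_string)
    return list(map(_convert, node.elts))
    return list(map(_convert, node.elts))
    return _convert_signed_num(node)
    return _convert_num(node)
    _raise_malformed_node(node)
    ~~~~~~~~~~~~~~~~~~~~~^^^^^^
    raise ValueError(msg + f': {node!r}')
ValueError: malformed node or string on line 1: <ast.Call object at 0x7fa4ed347e90>
```

```bash
cat > fit.py <<'E'
from h import *
D=[eval(l,{"np":np}) for l in open("log.txt")]
best=None
for s4 in(1,-1):
  for s6 in(1,-1):
    for k in(0,np.pi/2,np.pi,-np.pi/2):
      def f(c):
        r=[]
        for t,q,p,w in D:
          P,Q=fk(q,list(c)+[s4,s6,k]); r+=list(P-p)+list(.2*(Q.inv()*R.from_quat(w)).as_rotvec())
        return np.array(r)
      o=least_squares(f,[.2,0.01,.11,.4,.35,0,.2])
      if best is None or o.cost<best[0]: best=(o.cost,s4,s6,k,o.x.round(4),np.abs(o.fun).max())
print(best,len(D))
np.save("kin.npy",list(best[4])+list(best[1:4]))
E
sed -i 's/list(s\["q"\])/s["q"].tolist()/;s/list(s\["tcp_pos"\])/s["tcp_pos"].tolist()/;s/list(s\["tool_rot"\])/s["tool_rot"].tolist()/' h.py
python3 fit.py; tail -2 log.txt
```

```text
(np.float64(1.1699707706591753e-18), 1, 1, 1.5707963267948966, array([0.2742, 0.    , 0.111 , 0.588 , 0.3917, 0.1141, 0.3138]), np.float64(6.198950242009005e-10)) 12
[8.65, [np.float64(-0.5890115448298843), np.float64(0.436069663961647), np.float64(1.5133444520145107), np.float64(0.3394077125205124), np.float64(1.5514761426514827), np.float64(0.7023839342287566)], [np.float64(0.5075173895233787), np.float64(-0.07996774196194108), np.float64(0.27923727433100076)], [np.float64(0.9649731779872075), np.float64(0.10197993479342383), np.float64(-0.021142325497797695), np.float64(-0.24079007607736516)]]
[9.0667, [np.float64(-0.582327891094319), np.float64(0.20371352160715944), np.float64(1.8363091679972876), np.float64(0.3997736478858617), np.float64(0.9685410320073373), np.float64(0.6594720265265922)], [np.float64(0.5069038584626594), np.float64(-0.08038454672551965), np.float64(0.27830693641300447)], [np.float64(0.9813189070478899), np.float64(0.06015041389323575), np.float64(0.16378930343289763), np.float64(-0.08104439807768046)]]
```

The FK model fits exactly. Next I'll search for a side-grasp and pour configuration, with the grasp point 40 mm behind the reported TCP.

```bash
cat >> h.py <<'E'
LO=np.array([-3.08,-.75,.22,-1.43,0,-2.85]);HI=np.array([3.08,2.2,2.44,4.57,2.65,2.85])
GZ=-.040
def ori(psi,th,flip=0,roll=0): # tool z at azimuth psi, pitched down th; roll about tool z (rad)
    z=np.array([np.cos(psi)*np.cos(th),np.sin(psi)*np.cos(th),-np.sin(th)])
    y=np.array([-np.sin(psi),np.cos(psi),0])*(1 if not flip else -1); x=np.cross(y,z)
    return R.from_matrix(np.c_[x,y,z])*R.from_euler('z',roll)
def ik(G,Rt,seeds):
    c=np.load("kin.npy"); best=None
    def f(q):
        P,Q=fk(q,c,GZ); return np.r_[P-G,.2*(Q.inv()*Rt).as_rotvec()]
    for s in seeds:
        o=least_squares(f,np.clip(s,LO+.01,HI-.01),bounds=(LO,HI),max_nfev=60)
        if o.cost<1e-8: return o.x
    return None
CUP=np.array([.5363,.242,.038])
E
cat > s.py <<'E'
from h import *
rng=np.random.default_rng(0)
seeds=[np.array([.4,.5,1.8,a,b,c]) for a in(0,1.5,3.1,4) for b in(.6,1.5) for c in(-2,0,2)]
M=box2w(B,[[-.0525,0,0]])[0]
th=np.radians(20)
for psi in range(-180,180,30):
  for fl in(0,1):
    g=ik(CUP,ori(np.radians(psi),th,fl),seeds)
    if g is None: continue
    for dp in(-60,-30,0,30,60):
     for sg in(1,-1):
      q=g; ok=True
      seq=[(CUP+[0,0,.12],0,20,0)]+[(CUP*(1-a)+np.r_[M[:2],.16]*a+[0,0,.1*(1-a)],dp*a,20,0) for a in(.5,1)]+[(np.r_[M[:2],.16],dp,t,r) for t,r in((20,40),(12,80),(5,115),(5,145))]
      Q=[g]
      for G,d,t,r in seq:
        q2=ik(G,ori(np.radians(psi+d),np.radians(t),fl,sg*np.radians(r)),[q])
        if q2 is None or np.abs(q2-q).max()>2.2: ok=False;break
        q=q2;Q.append(q)
      if ok:
        Q=np.array(Q); print(psi,fl,dp,sg,"margin %.2f"%np.minimum(Q-LO,HI-Q).min(),"g",Q[0].round(2),"end",Q[-1].round(2),"maxstep %.2f"%np.abs(np.diff(Q,axis=0)).max(),flush=True)
E
timeout 570 python3 s.py
```

```text
-180 0 -60 -1 margin 0.35 g [0.16 1.27 0.89 0.19 2.18 1.73] end [-0.54  1.09  1.31  0.6   2.13 -0.56] maxstep 0.70
-180 0 -30 -1 margin 0.28 g [0.16 1.27 0.89 0.19 2.18 1.73] end [-0.36  1.14  1.1   0.23  2.37 -0.78] maxstep 0.70
-180 0 0 -1 margin 0.25 g [0.16 1.27 0.89 0.19 2.18 1.73] end [-0.18  1.16  1.04 -0.27  2.4  -1.18] maxstep 0.71
-180 0 30 -1 margin 0.35 g [0.16 1.27 0.89 0.19 2.18 1.73] end [-0.01  1.13  1.14 -0.68  2.22 -1.47] maxstep 0.71
-180 0 60 -1 margin 0.35 g [0.16 1.27 0.89 0.19 2.18 1.73] end [ 0.14  1.07  1.37 -0.98  1.91 -1.53] maxstep 0.70
-180 1 -60 1 margin 0.35 g [ 0.16  1.27  0.89  0.19  2.18 -1.41] end [-0.54  1.09  1.31  0.6   2.13  1.36] maxstep 0.70
-180 1 -30 1 margin 0.28 g [ 0.16  1.27  0.89  0.19  2.18 -1.41] end [-0.36  1.14  1.1   0.23  2.37  1.14] maxstep 0.71
-180 1 0 1 margin 0.25 g [ 0.16  1.27  0.89  0.19  2.18 -1.41] end [-0.18  1.16  1.04 -0.27  2.4   0.74] maxstep 0.70
-180 1 30 1 margin 0.35 g [ 0.16  1.27  0.89  0.19  2.18 -1.41] end [-0.01  1.13  1.14 -0.68  2.22  0.45] maxstep 0.70
-180 1 60 1 margin 0.35 g [ 0.16  1.27  0.89  0.19  
[... 9455 characters left out ...]
 0 60 -1 margin 0.43 g [0.   1.21 1.11 0.53 1.94 1.98] end [-0.01  1.13  1.14 -0.68  2.22 -1.47] maxstep 0.71
150 1 -60 1 margin 0.60 g [ 0.    1.21  1.11  0.53  1.94 -1.16] end [-0.71  1.02  1.6   0.89  1.82  1.36] maxstep 0.70
150 1 -30 1 margin 0.52 g [ 0.    1.21  1.11  0.53  1.94 -1.16] end [-0.54  1.09  1.31  0.6   2.13  1.36] maxstep 0.70
150 1 0 1 margin 0.28 g [ 0.    1.21  1.11  0.53  1.94 -1.16] end [-0.36  1.14  1.1   0.23  2.37  1.14] maxstep 0.71
150 1 30 1 margin 0.25 g [ 0.    1.21  1.11  0.53  1.94 -1.16] end [-0.18  1.16  1.04 -0.27  2.4   0.74] maxstep 0.70
150 1 60 1 margin 0.43 g [ 0.    1.21  1.11  0.53  1.94 -1.16] end [-0.01  1.13  1.14 -0.68  2.22  0.45] maxstep 0.70
```

```bash
cat > plan.py <<'E'
from h import *
d=np.radians
def step(G,Rt,q,name,sub=6):
    """continuity check with interpolation from q's pose; returns end q, prints tool-frame row"""
    c=np.load("kin.npy"); P0,R0=fk(q,c,GZ); T0=fk(q,c)[0]
    rv=(R0.inv()*Rt).as_rotvec(); T1=np.array(G)+Rt.apply([0,0,-GZ])
    print(name,"cm",np.round(R0.inv().apply(T1-T0)*100,1),"deg",np.round(np.degrees(rv),1),end=" ")
    bad=0
    for a in np.linspace(0,1,sub+1)[1:]:
        Ra=R0*R.from_rotvec(rv*a); Ta=T0+(T1-T0)*a
        q2=ik(Ta+Ra.apply([0,0,GZ]),Ra,[q])
        if q2 is None: bad+=1; continue
        q=q2
    print("BAD%d"%bad if bad else "ok","q",q.round(2)); return q
E
python3 - <<'E'
from plan import *
q=state()["q"]; D=lambda y:down(d(y))
A=np.array([.46,.2,.33])
q=step(A,D(60),q,"A60"); q=step(A,D(130),q,"A130"); q=step(A,D(200),q,"A200");q=step(A,D(260),q,"A260")
psi=d(-100); z=ori(psi,d(20),1).apply([0,0,1])
H=CUP-.13*z; 
q=step(H+[0,0,.16],ori(psi,d(20),1),q,"hi"); q=step(H,ori(psi,d(20),1),q,"pre"); q=step(CUP,ori(psi,d(20),1),q,"grasp")
E
```

```text
A60 cm [ -1.5 -28.3   2.5] deg [  1.4 -21.8 -52.4] ok q [ 0.19  0.27  1.64 -0.    1.23  0.71]
A130 cm [0. 0. 0.] deg [  0.   0. -70.] ok q [ 0.19  0.27  1.64  0.    1.23 -0.51]
A200 cm [0. 0. 0.] deg [  0.   0. -70.] ok q [ 0.19  0.27  1.64 -0.    1.23 -1.73]
A260 cm [-0. -0.  0.] deg [ -0.   0. -60.] ok q [ 0.19  0.27  1.64 -0.    1.23 -2.78]
hi cm [-13.9  -6.8   6.1] deg [ 0. 70. -0.] ok q [ 0.67  1.06  0.81 -0.86  2.18 -2.46]
pre cm [-15.   -0.    5.5] deg [ 0.  0. -0.] ok q [ 0.67  1.25  0.79 -0.79  2.05 -2.3 ]
grasp cm [ 0. -0. 13.] deg [-0.  0. -0.] ok q [ 0.56  1.21  1.12 -0.8   1.79 -2.16]
```

Call:
carry_out(
  targets=[
    [[-1.5,-28.3,2.5,1.4,-21.8,-52.4,8.5],[-1.5,-28.3,2.5,1.4,-21.8,-52.4,8.5],[-1.5,-28.3,2.5,1.4,-21.8,-52.4,8.5],[-1.5,-28.3,2.5,1.4,-21.8,-52.4,8.5],[-1.5,-28.3,2.5,1.4,-21.8,-52.4,8.5],[-1.5,-28.3,2.5,1.4,-21.8,-52.4,8.5],[-1.5,-28.3,2.5,1.4,-21.8,-52.4,8.5],[-1.5,-28.3,2.5,1.4,-21.8,-52.4,8.5],[-1.5,-28.3,2.5,1.4,-21.8,-52.4,8.5],[-1.5,-28.3,2.5,1.4,-21.8,-52.4,8.5]],
  ],
)

```text
t: 9.9
tcp_pos: [0.4577, 0.2028, 0.2903]
tool_rot: [0.865, 0.502, -0.001, -0.004]
force: [0.6, 0.1, -0.3]
finger_gap: 0.993
gripper_force: 0.0
```

Call:
carry_out(
  targets=[
    [[0,0,0,0,0,-70,8.5],[0,0,0,0,0,-70,8.5],[0,0,0,0,0,-70,8.5],[0,0,0,0,0,-70,8.5],[0,0,0,0,0,-70,8.5],[0,0,0,0,0,-70,8.5],[0,0,0,0,0,-70,8.5],[0,0,0,0,0,-70,8.5],[0,0,0,0,0,-70,8.5],[0,0,0,0,0,-70,8.5]],
  ],
)

```text
t: 10.73
tcp_pos: [0.4571, 0.1998, 0.2902]
tool_rot: [0.421, 0.907, 0.001, -0.004]
force: [0.4, -0.2, 0.2]
finger_gap: 0.993
gripper_force: 0.0
```

Call:
carry_out(
  targets=[
    [[0,0,0,0,0,-70,8.5],[0,0,0,0,0,-70,8.5],[0,0,0,0,0,-70,8.5],[0,0,0,0,0,-70,8.5],[0,0,0,0,0,-70,8.5],[0,0,0,0,0,-70,8.5],[0,0,0,0,0,-70,8.5],[0,0,0,0,0,-70,8.5],[0,0,0,0,0,-70,8.5],[0,0,0,0,0,-70,8.5]],
  ],
)

```text
t: 11.57
tcp_pos: [0.4571, 0.1998, 0.2903]
tool_rot: [-0.175, 0.984, 0.004, -0.003]
force: [0.4, -0.6, 0.5]
finger_gap: 0.999
gripper_force: 0.0
```

```bash
cat > p2.py <<'E'
from plan import *
q=st()["q"]
psi=d(-100); z=ori(psi,d(20),1).apply([0,0,1]); H=CUP-.13*z
q=step(H+[0,0,.20],ori(psi,d(45),1),q,"mid",12); q=step(H+[0,0,.1],ori(psi,d(20),1),q,"hi"); q=step(H,ori(psi,d(20),1),q,"pre"); q=step(CUP,ori(psi,d(20),1),q,"grasp")
E
python3 p2.py
```

```text
t11.57 q [ 0.18  0.27  1.64  0.01  1.24 -1.74] p [0.4571 0.1998 0.2903] F [ 0.4 -0.6  0.5] gap 0.999 gf 0.0
mid cm [-13.6   9.3   3.6] deg [ 24.   40.8 -56.4] ok q [ 0.61  0.85  0.92 -0.56  1.93 -2.4 ]
hi cm [-5.4 -0.   6.7] deg [ 0. 25. -0.] ok q [ 0.67  1.13  0.82 -0.83  2.13 -2.39]
pre cm [-9.4 -0.   3.4] deg [ 0.  0. -0.] ok q [ 0.67  1.25  0.79 -0.79  2.05 -2.3 ]
grasp cm [ 0. -0. 13.] deg [-0.  0. -0.] ok q [ 0.56  1.21  1.12 -0.8   1.79 -2.16]
```

Call:
carry_out(
  targets=[
    [[-13.6,9.3,3.6,24,40.8,-56.4,8.5],[-13.6,9.3,3.6,24,40.8,-56.4,8.5],[-13.6,9.3,3.6,24,40.8,-56.4,8.5],[-13.6,9.3,3.6,24,40.8,-56.4,8.5],[-13.6,9.3,3.6,24,40.8,-56.4,8.5],[-13.6,9.3,3.6,24,40.8,-56.4,8.5],[-13.6,9.3,3.6,24,40.8,-56.4,8.5],[-13.6,9.3,3.6,24,40.8,-56.4,8.5],[-13.6,9.3,3.6,24,40.8,-56.4,8.5],[-13.6,9.3,3.6,24,40.8,-56.4,8.5],[-13.6,9.3,3.6,24,40.8,-56.4,8.5],[-13.6,9.3,3.6,24,40.8,-56.4,8.5]],
  ],
)

```text
t: 12.57
tcp_pos: [0.5515, 0.3351, 0.2515]
tool_rot: [-0.594, 0.707, -0.246, -0.295]
force: [0.4, 0.0, -0.1]
finger_gap: 0.994
gripper_force: 0.0
```

Call:
carry_out(
  targets=[
    [[-5.4,0,6.7,0,25,0,8.5],[-5.4,0,6.7,0,25,0,8.5],[-5.4,0,6.7,0,25,0,8.5],[-5.4,0,6.7,0,25,0,8.5],[-5.4,0,6.7,0,25,0,8.5],[-5.4,0,6.7,0,25,0,8.5],[-5.4,0,6.7,0,25,0,8.5]],
  ],
)

```text
t: 13.15
tcp_pos: [0.5512, 0.3258, 0.1703]
tool_rot: [-0.526, 0.629, -0.368, -0.438]
force: [0.4, 1.3, 0.9]
finger_gap: 0.997
gripper_force: 0.0
```

```bash
cat > p3.py <<'E'
from plan import *
q=st()["q"]
psi=d(-100); z=ori(psi,d(20),1).apply([0,0,1]); H=CUP-.13*z
q=step(H,ori(psi,d(20),1),q,"pre"); q=step(CUP,ori(psi,d(20),1),q,"grasp")
E
python3 p3.py
python3 - <<'E'
from h import *
import cv2
s=manip.sense(); im=cams.snapshot("wrist")[:,:,::-1]; cv2.imwrite("pics/w2.png",im)
# predicted cup points in wrist view and mid sleeve edges
for z in(0,.08): print(z,proj("wrist",CUP*[1,1,0]+[0,0,z]))
for a in np.arange(0,360,45): print(a,proj("wrist",CUP*[1,1,0]+[.035*np.cos(np.radians(a)),.035*np.sin(np.radians(a)),.08])[0].round())
E
```

```text
t13.15 q [ 0.67  1.13  0.82 -0.83  2.13 -2.39] p [0.5512 0.3258 0.1703] F [0.4 1.3 0.9] gap 0.997 gf 0.0
pre cm [-9.5  0.   3.6] deg [ 0.   0.1 -0.1] ok q [ 0.67  1.25  0.79 -0.79  2.05 -2.3 ]
grasp cm [ 0. -0. 13.] deg [-0.  0. -0.] ok q [ 0.56  1.21  1.12 -0.8   1.79 -2.16]
0 [[323.55187815 345.84440232]]
0.08 [[323.56757787 289.76532851]]
0 [282. 295.]
45 [298. 317.]
90 [332. 323.]
135 [359. 308.]
180 [364. 285.]
225 [346. 266.]
270 [317. 262.]
315 [291. 273.]
```

Run:
```python
import cv2
im=cv2.imread("pics/w2.png",0)
for r in (250,258,270,280,290,300,310,320,330,340): print(r,"".join("%4d"%v for v in im[r,256:396:5]))
print([int(v) for v in im[200:400:5,322]])
```

```text
250  138 135 139 133 134 136 143 135 135 138 140 143 136 143 140 132 137 143 139 143 137 144 137 142 142 141 141 143
258  139 132 133 135 139 143 138 144 140 136 139 135 138 140 143 137 141 137 138 137 144 139 141 141 138 141 137 141
270  134 138 137 136 139 139 141 143 138 112  79  67  63  66  67  65  65 100 129 145 138 139 143 137 142 143 142 143
280  135 137 136 136 134 134 135  69  61  61  65  66  62  66  65  66  63  64  61  62  96 135 140 135 137 142 142 139
290  136 134 135 133 135 141  60  60  59  65  59  66  65  64  64  61  65  60  59  60  62  95 139 137 134 139 138 142
300  133 136 137 138 136 122  57  59  59  62  65  65  65  60  65  63  63  62  60  59  65  90 134 139 140 139 140 143
310  134 134 135 134 136 137  86  58  59  59 119 124 121  76 125 127 120 120  60  61  82  56 137 138 139 142 139 139
320  141 139 133 136 137 138 101  59  76 100 129 127 125  67  89  76  75  67  98  60  60 142 138 136 136 143 136 138
330  138 135 133 136 135 138 137  48  57  60  62  62  61  61  63  60  61  62  60  58  32 132 135 134 134 132 134 138
340  139 137 137 131 138 138 142  36  30  37  61  62  62  61  58  62  61  62  32  37  32 131 138 135 138 135 133 132
[51, 51, 52, 53, 82, 80, 139, 137, 135, 136, 146, 142, 139, 124, 64, 69, 64, 65, 67, 66, 64, 64, 108, 63, 64, 97, 61, 62, 60, 47, 30, 36, 32, 31, 34, 77, 76, 80, 80, 79]
```

The wrist image puts the rim at columns 283-363, centred at 323 as predicted, with the far edge at row ~266. That places the cup about 5 mm nearer than predicted, so I'll approach a little shorter.

Call:
carry_out(
  targets=[
    [[-3,0,1,0,0,0,8.5],[-6,0,2.2,0,0,0,8.5],[-9.4,0,3.6,0,0,0,8.5],[-9.4,0,3.6,0,0,0,8.5],[-9.4,0,5,0,0,0,8.5],[-9.4,0,7,0,0,0,8.5],[-9.4,0,9,0,0,0,8.5],[-9.4,0,11,0,0,0,8.5],[-9.4,0,12.5,0,0,0,8.5],[-9.4,0,12.5,0,0,0,8.5]],
  ],
)

```text
t: 14.03
tcp_pos: [0.5354, 0.2402, 0.0408]
tool_rot: [-0.526, 0.628, -0.369, -0.44]
force: [0.3, -0.6, 0.1]
finger_gap: 0.995
gripper_force: 0.0
```

```bash
sed -i 's/^CUP=.*/CUP=np.array([.5370,.246,.038])/' h.py; python3 p3.py
python3 - <<'E'
from h import *
im=cams.snapshot("wrist"); g=im.mean(2)
for r in (200,220,240,260,280,300,320,340,360): print(r,"".join("%4d"%v for v in g[r,180:470:10]))
E
```

```text
t14.03 q [ 0.59  1.21  1.04 -0.78  1.87 -2.2 ] p [0.5354 0.2402 0.0408] F [ 0.3 -0.6  0.1] gap 0.995 gf 0.0
pre cm [-0.5 -0.  -9.5] deg [ 0.1 -0.1 -0. ] ok q [ 0.67  1.26  0.78 -0.79  2.06 -2.31]
grasp cm [ 0. -0. 13.] deg [-0.  0. -0.] ok q [ 0.56  1.21  1.11 -0.79  1.8  -2.16]
200   96  93  94 168 160 157 164 167 167 161 140  89  75  75  77  78  73  74 126 163 171 170 168 168 166 168 173 170 162
220  157 164 163 169 157 157 163 119  69  71  72  76  76  74  76  76  73  75  74  76  76 117 160 166 170 168 174 172 167
240  164 167 168 164 163 163 119  67  69  70  74  74  73  74  76  76  70  73  71  73  75  75 111 167 167 161 162 170 168
260  166 168 166 161 167 164  90  67  68  74  72  73  75  74  75  76  75  71  72  76  74  76 122 162 172 169 165 163 167
280  157 167 161 158 160 161 159  67 117  75 125 153 144 149 124 146 147 141  69  72 123  73 161 161 165 158 159 159 164
300  161 170 160 164 165 161 160 165  72  70  71  73  71  72  74  72  74  73  76  71  71  64 161 163 170 162 162 164 158
320  134 121 120  42 139 166 160 157  32  68  66  72  70  70  70  73  72  72  71  70  37 164 156 157 161  42  49 121  46
340  120  76  39  40  35 161 166 160  72  36  34  34  30  33  32  29  29  29  30  31  34 160 161 160 163  38  33  43 120
360   38  32  37  37 154 160 157 157 158  32  30  34  35  23  21  30  26  34  32  32  90  91 159 161 160  37  34  34  38
```

Call:
carry_out(
  targets=[
    [[-0.3,0,1.2,0,0,0,8.5],[-0.5,0,2.4,0,0,0,8.5],[-0.5,0,3.5,0,0,0,8.5],[-0.5,0,3.5,0,0,0,8.5]],
  ],
)

```text
t: 14.42
tcp_pos: [0.5283, 0.2096, 0.0203]
tool_rot: [-0.527, 0.626, -0.369, -0.442]
force: [-1.3, 0.5, -0.1]
finger_gap: 1.0
gripper_force: 0.0
```

Run:
```python
from h import *
import cv2
s=st(); print("G",s["tcp_pos"]+R.from_quat(s["tool_rot"]).apply([0,0,GZ]))
im=cams.snapshot("wrist")[:,:,::-1]; sc=cams.snapshot("scene")[:,:,::-1]
m=np.zeros((480,800,3),np.uint8); m[:300,:400]=cv2.resize(im,(400,300)); 
m[:480,400:]=cv2.resize(sc[90:210,340:440],(400,480),interpolation=cv2.INTER_CUBIC)
cv2.imwrite("pics/m3.png",cv2.convertScaleAbs(m,alpha=1.5))
g=im.mean(2)
for r in (160,180,200,220,240,260,280,300,320,340): print(r,"".join("%4d"%v for v in g[r,150:500:12]))
```

```text
t14.42 q [ 0.57  1.22  1.11 -0.79  1.8  -2.16] p [0.5283 0.2096 0.0203] F [-1.3  0.5 -0.1] gap 1.0 gf 0.0
G [0.53488478 0.24662681 0.03380806]
160   65  62  64  63  63  68  62  62  63  62  62  62  64  62  63  63 102 103  99 181 177 179 181 181 185 181 186 185 182 184
180   66  66  64  66  63  63  62 100  96 103 104 107 174 176 178 175 174 179 176 181 184 176 181 175 182 177 181 181 176 180
200  100 102 100 179 174 175 177 175 182 144 100  81  78  78  81  80  79  81 120 157 180 184 177 175 175 181 183 175 182 181
220  174 174 180 183 178 176 181  83  75  76  79  80  80  81  81  81  78  79  79  81  76 123 179 176 184 180 180 180 174 176
240  173 177 170 174 173 137  73  74  75  75  80  77  77  77  84  83  78  78  77  78  75  79  80 183 172 184 181 173 185 175
260  172 173 173 176 171 126  69  75  74  74  76  79  82  78  83  81  77  80  76  75  76  76  81 134 179 182 172 183 175 175
280  176 178 181 175 175 126  72  73  71  74  77  78  81  80  80 154 154  77  75  78  78  81  82 127 181 174 182 176 181 172
300  175 176 172 168 168 171 126  69  72  75 155 157 160 157 154 159 161 149  77  78  77 109 130 176 180 176 175 176 172 177
320  176 181 174  53 129  38 138  75 130 127 158 161 159  95 148 153  95  92  78 132 114  78 172  39  45 130  58 175 170 173
340  174 177  61 128  34  35 145  73  73  72  78  76  72  78  78  78  78  77  75  76  74  72 172  41  40  41 128  48 174 168
```

Run:
```python
from h import *
for y in(.240,.246,.252): print(y,[proj("wrist",[.537+a,y+b,.08])[0].round() for a,b in((0.006,-.0345),(-.006,.0345))])
```

```text
0.24 [array([288., 182.]), array([361., 309.])]
0.246 [array([290., 189.]), array([367., 327.])]
0.252 [array([291., 197.]), array([374., 348.])]
```

Call:
carry_out(
  targets=[
    [[0,0,0,0,0,0,5],[0,0,0,0,0,0,5],[0,0,0,0,0,0,5],[0,0,0,0,0,0,5],[0,0,0,0,0,0,5],[0,0,0,0,0,0,5]],
  ],
  force=70,
)

```text
t: 15.02
tcp_pos: [0.5297, 0.212, 0.0213]
tool_rot: [-0.527, 0.627, -0.369, -0.44]
force: [-0.0, 1.4, 2.2]
finger_gap: 0.745
gripper_force: 76.3
```

The opening is 63 mm at 76 N, so the sleeve is gripped. I'll lift it.

Call:
carry_out(
  targets=[
    [[1,0,-0.4,0,0,0,5],[3,0,-1.1,0,0,0,5],[5,0,-1.8,0,0,0,5],[7,0,-2.5,0,0,0,5],[9,0,-3.3,0,0,0,5],[11,0,-4,0,0,0,5],[13,0,-4.7,0,0,0,5],[14,0,-5.1,0,0,0,5],[14,0,-5.1,0,0,0,5]],
  ],
)

```text
t: 15.77
tcp_pos: [0.5304, 0.2125, 0.1725]
tool_rot: [-0.527, 0.628, -0.369, -0.438]
force: [-0.2, -0.1, -1.0]
finger_gap: 0.743
gripper_force: 76.7
```

```bash
cat > p4.py <<'E'
from plan import *
s=st();q=s["q"]; R0=R.from_quat(s["tool_rot"]); ut=ori(0,d(20),1).inv().apply([0,0,1])
print("cup axis est",ut, "G",s["tcp_pos"]+R0.apply([0,0,GZ]))
M=box2w(B,[[-.0525,0,0]])[0]; psi=d(-115)
u=ori(psi,d(10),1,d(140)).apply(ut); print("u end",u,"elev",np.degrees(np.arcsin(u[2])))
Gp=M-.040*u; Gp[2]=.155; print("Gp",Gp,"rim",Gp+.045*u)
q=step([.53,.12,.19],ori(d(-108),d(20),1),q,"via")
q=step(Gp+[0,0,.03],ori(psi,d(15),1),q,"over")
for r in (45,90,115,140): q=step(Gp+[0,0,.02*(r<100)],ori(psi,d(10),1,d(r)),q,"roll%d"%r)
E
python3 p4.py
python3 - <<'E'
from h import *
g=cams.snapshot("wrist").mean(2)
for r in (200,240,260,280,300,320,340): print(r,"".join("%4d"%v for v in g[r,150:500:12]))
E
```

```text
t15.77 q [ 0.57  1.    1.15 -0.83  1.92 -2.28] p [0.5304 0.2125 0.1725] F [-0.2 -0.1 -1. ] gap 0.743 gf 76.7
cup axis est [ 0.93969262  0.         -0.34202014] G [0.53685379 0.24950676 0.1862194 ]
u end [-0.35225525  0.67382582 -0.64951905] elev -40.50535032741858
Gp [ 0.53773267 -0.05904583  0.155     ] rim [ 0.52188118 -0.02872366  0.12577164]
via cm [ 4.8 -1.  11.9] deg [-7.6  0.1  2.6] ok q [ 0.38  0.94  1.33 -0.84  1.82 -2.22]
over cm [ 5.6 -5.8 15.9] deg [-6.7  5.   2.1] ok q [ 0.11  0.95  1.43 -0.99  1.73 -2.21]
roll45 cm [-0.6 -0.   0.2] deg [ 2.   4.7 45. ] ok q [ 0.11  1.    1.42 -1.03  1.78 -1.4 ]
roll90 cm [-0.  0.  0.] deg [-0. -0. 45.] ok q [ 0.11  1.    1.42 -1.03  1.78 -0.62]
roll115 cm [0.  2.  0.3] deg [ 0.  0. 25.] ok q [ 0.11  1.03  1.41 -1.03  1.77 -0.16]
roll140 cm [0. 0. 0.] deg [ 0.  0. 25.] ok q [ 0.11  1.03  1.41 -1.03  1.77  0.28]
200  162 140  61  49 141 145 145 147 118 109  77  75  72  73  75  77  77  77  72 120 166 163 165 168 162 163 168 163 164 159
240  167 141 143 141 138  85 121  66  66  67  72  72  70  73  77  75  74  74  72  72  71  71  65 124 162 166 168 162 161 161
260  168 144 141 141  61  48  77  61  67  68  68  73  73  74  74  73  75  72  74  71  71  72  73 123 171 165 164 170 166 165
280  161  61  60  62  62  59 119  62  68  67  69  71  74  78  77 153 143 146  70  70  69  75  74 101 166 175 166 169 167 170
300  162 160  64  62  62  60  61  72 113  65 145 145 145 149  78 147 150 151  77  69  72 122  72 173 172 164 163 165 165 169
320  167 157  87  91  95  40 120  62  65  72  74 127 119 118 143 129 120 123 121  68  72  68  67  67  51 173 167 163 164 166
340  156 161 155 157  45 117  73  27  65  67  66  73  71  68  72  68  74  73  70  69  68  46  28  67  45  86 167 166 168 170
```

```bash
cat > p5.py <<'E'
from plan import *
s=st();q=s["q"]; ut=ori(0,d(20),1).inv().apply([0,0,1])
M=box2w(B,[[-.050,0,0]])[0]; psi=d(-115)
u=ori(psi,d(10),1,d(118)).apply(ut); Gp=M-.042*u; Gp[2]=.152
for r in (90,105,118,130,145):
    Rr=ori(psi,d(10),1,d(r)); u=Rr.apply(ut); w=Gp+.042*u-[B[0],B[1],0]; print(r,"elev %.0f"%np.degrees(np.arcsin(u[2])),"rim box",np.round([w[0]*np.cos(B[2])+w[1]*np.sin(B[2]),-w[0]*np.sin(B[2])+w[1]*np.cos(B[2]),w[2]],3),"cam",(Gp+Rr.apply([.082,0,-.12])).round(3))
print("Gp",Gp)
E
cat p5.py >p5a.py
cat >> p5a.py <<'E'
q=step([.53,.12,.19],ori(d(-108),d(20),1),q,"via")
q=step(Gp+[0,0,.03],ori(psi,d(15),1),q,"over")
for r in (45,90): q=step(Gp+[0,0,.02*(r<80)],ori(psi,d(10),1,d(r)),q,"roll%d"%r)
E
python3 p5a.py
```

```text
t15.82 q [ 0.57  1.    1.15 -0.83  1.92 -2.28] p [0.5299 0.2123 0.1706] F [-0.6  0.1 -3.2] gap 0.746 gf 76.7
90 elev 3 rim box [-0.056  0.     0.154] cam [0.526 0.08  0.173]
105 elev -10 rim box [-0.053  0.001  0.144] cam [0.53  0.082 0.152]
118 elev -22 rim box [-0.05  -0.     0.136] cam [0.537 0.082 0.135]
130 elev -32 rim box [-0.046 -0.002  0.13 ] cam [0.547 0.08  0.121]
145 elev -44 rim box [-0.039 -0.005  0.123] cam [0.563 0.076 0.107]
Gp [ 0.55033212 -0.06203843  0.152     ]
via cm [ 4.9 -1.1 11.8] deg [-7.6  0.   2.8] ok q [ 0.38  0.94  1.33 -0.84  1.82 -2.22]
over cm [ 5.3 -7.1 15.9] deg [-6.7  5.   2.1] ok q [ 0.1   0.96  1.4  -1.    1.73 -2.23]
roll45 cm [-0.6 -0.   0.2] deg [ 2.   4.7 45. ] ok q [ 0.11  1.01  1.39 -1.04  1.79 -1.42]
roll90 cm [-1.4  1.4  0.3] deg [-0. -0. 45.] ok q [ 0.11  1.04  1.38 -1.04  1.78 -0.61]
```

Call:
carry_out(
  targets=[
    [[1,0,2,-1,0,0,5],[2,0,4.5,-2,0,1,5],[3,-0.5,7,-4,0,1.5,5],[4,-0.8,9.5,-6,0,2,5],[4.9,-1.1,11.8,-7.6,0,2.8,5],[4.9,-1.1,11.8,-7.6,0,2.8,5]],
  ],
)

```text
t: 16.32
tcp_pos: [0.5179, 0.0797, 0.1745]
tool_rot: [-0.479, 0.662, -0.336, -0.468]
force: [0.1, -0.6, -2.6]
finger_gap: 0.744
gripper_force: 77.3
```

Call:
carry_out(
  targets=[
    [[0.7,-1,2.3,-1,0.7,0.3,5],[1.6,-2.2,4.8,-2,1.4,0.6,5],[2.5,-3.3,7.3,-3,2,0.9,5],[3.4,-4.5,9.9,-4,3,1.2,5],[4.2,-5.6,12.5,-5.4,4,1.6,5],[5,-6.7,15,-6.2,4.7,2,5],[5.3,-7.1,15.9,-6.7,5,2.1,5],[5.3,-7.1,15.9,-6.7,5,2.1,5]],
  ],
)

```text
t: 16.98
tcp_pos: [0.5335, -0.0992, 0.1698]
tool_rot: [-0.425, 0.669, -0.325, -0.516]
force: [0.0, 0.3, -2.2]
finger_gap: 0.746
gripper_force: 77.3
```

```bash
cp p5.py p6.py
cat >> p6.py <<'E'
for r in (45,90,105,120,145): q=step(Gp+[0,0,.02*(r<80)],ori(psi,d(10),1,d(r)),q,"roll%d"%r)
E
python3 p6.py
```

```text
t16.98 q [ 0.1   0.96  1.4  -1.    1.74 -2.23] p [ 0.5335 -0.0992  0.1698] F [ 0.   0.3 -2.2] gap 0.746 gf 77.3
90 elev 3 rim box [-0.056  0.     0.154] cam [0.526 0.08  0.173]
105 elev -10 rim box [-0.053  0.001  0.144] cam [0.53  0.082 0.152]
118 elev -22 rim box [-0.05  -0.     0.136] cam [0.537 0.082 0.135]
130 elev -32 rim box [-0.046 -0.002  0.13 ] cam [0.547 0.08  0.121]
145 elev -44 rim box [-0.039 -0.005  0.123] cam [0.563 0.076 0.107]
Gp [ 0.55033212 -0.06203843  0.152     ]
roll45 cm [-0.5  0.  -0. ] deg [ 2.2  4.5 45.1] ok q [ 0.11  1.01  1.39 -1.04  1.79 -1.42]
roll90 cm [-1.4  1.4  0.3] deg [-0.  0. 45.] ok q [ 0.11  1.04  1.38 -1.04  1.78 -0.61]
roll105 cm [0. 0. 0.] deg [ 0.  0. 15.] ok q [ 0.11  1.04  1.38 -1.04  1.78 -0.35]
roll120 cm [0. 0. 0.] deg [ 0.  0. 15.] ok q [ 0.11  1.04  1.38 -1.04  1.78 -0.09]
roll145 cm [ 0. -0.  0.] deg [ 0.  0. 25.] ok q [ 0.11  1.04  1.38 -1.04  1.78  0.35]
```

Call:
carry_out(
  targets=[
    [[-0.2,0,0,0.5,1,6,5],[-0.4,0,0,1,2,12,5],[-0.5,0,0,1.4,3,18,5],[-0.5,0,0,1.7,4,24,5],[-0.5,0,0,2.2,4.5,30,5],[-0.5,0,0,2.2,4.5,36,5],[-0.5,0,0,2.2,4.5,42,5],[-0.5,0,0,2.2,4.5,45,5],[-0.5,0,0,2.2,4.5,45,5]],
  ],
)

```text
t: 17.73
tcp_pos: [0.5347, -0.0939, 0.1661]
tool_rot: [-0.135, 0.754, -0.528, -0.367]
force: [0.8, 0.3, -3.2]
finger_gap: 0.743
gripper_force: 77.3
```

Call:
carry_out(
  targets=[
    [[-0.3,0.3,0,0,0,6,5],[-0.6,0.6,0.1,0,0,12,5],[-0.8,0.8,0.2,0,0,18,5],[-1,1,0.3,0,0,24,5],[-1.2,1.2,0.3,0,0,30,5],[-1.4,1.4,0.3,0,0,36,5],[-1.4,1.4,0.3,0,0,41,5],[-1.4,1.4,0.3,0,0,45,5],[-1.4,1.4,0.3,0,0,48,5],[-1.4,1.4,0.3,0,0,51,5],[-1.4,1.4,0.3,0,0,54,5],[-1.4,1.4,0.3,0,0,57,5]],
  ],
)

```text
t: 18.73
tcp_pos: [0.5348, -0.094, 0.1463]
tool_rot: [0.241, 0.727, -0.639, -0.07]
force: [-0.1, -0.6, -2.2]
finger_gap: 0.748
gripper_force: 77.3
```

Call:
carry_out(
  targets=[
    [[0,0,0,0,0,3,5],[0,0,0,0,0,6,5],[0,0,0,0,0,9,5],[0,0,0,0,0,12,5],[0,0,0,0,0,15,5],[0,0,0,0,0,18,5],[0,0,0,0,0,21,5],[0,0,0,0,0,24,5],[0,0,0,0,0,27,5],[0,0,0,0,0,30,5],[0,0,0,0,0,33,5],[0,0,0,0,0,36,5]],
  ],
)

```text
t: 19.73
tcp_pos: [0.5349, -0.094, 0.1468]
tool_rot: [-0.454, -0.617, 0.63, -0.131]
force: [0.4, 0.3, -1.1]
finger_gap: 0.747
gripper_force: 77.6
```

Call:
carry_out(
  targets=[
    [[0,0,0,0,0,3,5],[0,0,0,0,0,6,5],[0,0,0,0,0,6,5],[0,0,0,0,0,6,5],[0,0,0,0,0,0,5],[0,0,0,0,0,7,5],[0,0,0,0,0,0,5],[0,0,0,0,0,7,5],[0,0,0,0,0,7,5]],
  ],
)

```text
t: 20.48
tcp_pos: [0.5349, -0.0949, 0.1469]
tool_rot: [-0.491, -0.588, 0.62, -0.169]
force: [-0.5, -0.7, -0.5]
finger_gap: 0.747
gripper_force: 77.6
```

Run:
```python
from h import *
import cv2
st(); im=cams.snapshot("wrist")[:,:,::-1];sc=cams.snapshot("scene")[:,:,::-1];tp=cams.snapshot("top")[:,:,::-1]
cv2.imwrite("pics/pw.png",im);cv2.imwrite("pics/ps.png",sc);cv2.imwrite("pics/pt.png",tp)
```

```text
t20.48 q [ 0.11  1.04  1.38 -1.04  1.78  0.35] p [ 0.5349 -0.0949  0.1469] F [-0.5 -0.7 -0.5] gap 0.747 gf 77.6
```

Call:
carry_out(
  targets=[
    [[0,0,0,0,0,6,5],[0,0,0,0,0,12,5],[0,0,0,0,0,18,5],[0,0,0,0,0,18,5],[0,0,0,0,0,12,5],[0,0,0,0,0,18,5],[0,0,0,0,0,12,5],[0,0,0,0,0,18,5],[0,0,0,0,0,18,5],[0,0,0,0,0,18,5]],
  ],
)

```text
t: 21.47
tcp_pos: [0.5349, -0.0953, 0.1469]
tool_rot: [-0.576, -0.505, 0.587, -0.262]
force: [-0.2, 0.4, -0.8]
finger_gap: 0.746
gripper_force: 77.6
```

Run:
```python
from h import *
import cv2
s=st();f=[]
im=cams.snapshot("wrist")[:,:,::-1];sc=cams.snapshot("scene")[:,:,::-1];tp=cams.snapshot("top")[:,:,::-1]
m=np.zeros((600,800,3),np.uint8)
m[:300,:400]=cv2.resize(im,(400,300)); m[:300,400:]=cv2.resize(sc[170:260,250:370],(400,300),interpolation=cv2.INTER_CUBIC); m[300:,:400]=cv2.resize(tp[225:315,260:380],(400,300),interpolation=cv2.INTER_CUBIC); m[300:,400:]=cv2.resize(sc[60:360,120:520],(400,300))
cv2.imwrite("pics/m4.png",cv2.convertScaleAbs(m,alpha=1.5))
print(np.round(proj("scene",box2w(B,[[-.0525,0,.03]]))),np.round(proj("top",box2w(B,[[-.0525,0,.03]]))))
# slug-like bright pixels in the compartment (scene), at floor height
g=sc.mean(2); 
for y in np.arange(.054,-.055,-.009):
    P=proj("scene",box2w(B,[[x,y,.017] for x in np.arange(-.102,0,.006)])); print("".join("%4d"%g[int(round(b)),int(round(a))] for a,b in P))
```

```text
t21.47 q [ 0.11  1.04  1.38 -1.04  1.78  0.65] p [ 0.5349 -0.0953  0.1469] F [-0.2  0.4 -0.8] gap 0.746 gf 77.6
[[303. 235.]] [[326. 270.]]
 114 111  90  82  79  41  25  18  21  60  78  77  59  35  32  39  81
 122 121 121 118 106  81  61  26  19  24  56  75  68  49  49  78 138
 120 120 120 119 119 104  77  63  20  20  31  69  69  52  51  84 138
 121 120 120 120 122 120 102  71  44  16  19  76 101  47  47  44  52
 120 120 119 120 120 118 113  68  51  20  80 151 116  48  45  63  57
 120 120 120 120 119 121 112  68  33  73 143 108  50  39  59 113  84
 118 119 119 117 117 118  90  58  56 147 118  51  40  52  71  93  83
 116 117 119 118 112  87  50  49  98 113  54  42  57  57  58  84  84
  57  94  86  81  63  75  95  80  55  56  56  56  56  54  61  85 116
  61  91  93  94  95  95  97  94  72  57  54  53  56  55  79 141 146
  61  82  90  92  93  90  91  91  95  88  80  57  61  60  77 133 132
  49  46  46  47  47  49  48  48  46  48  48  52  47  48  48  45  46
  59  61  60  57  58  60  59  59  61  59  59  61  62  61  62  60  60
```

Call:
carry_out(
  targets=[
    [[0,0,0,0,0,-80,5],[0,0,0,0,0,-80,5],[0,0,0,0,0,-80,5],[0,0,0,0,0,-80,5],[0,0,0,0,0,-80,5],[0,0,0,0,0,-80,5],[0,0,0,0,0,-80,5],[0,0,0,0,0,-80,5],[0,0,0,0,0,-80,5],[0,0,0,0,0,-80,5],[0,0,0,0,0,-80,5],[0,0,0,0,0,-80,5]],
  ],
)

```text
t: 22.62
tcp_pos: [0.5349, -0.0954, 0.1469]
tool_rot: [0.117, 0.757, -0.618, -0.177]
force: [0.1, -0.7, -0.8]
finger_gap: 0.746
gripper_force: 77.6
```

Call:
carry_out(
  targets=[
    [[0,0,0,0,0,-82,5],[0,0,0,0,0,-82,5],[0,0,0,0,0,-82,5],[0,0,0,0,0,-82,5],[0,0,0,0,0,-82,5],[0,0,0,0,0,-82,5],[0,0,0,0,0,-82,5],[0,0,0,0,0,-82,5],[0,0,0,0,0,-82,5],[0,0,0,0,0,-82,5],[0,0,0,0,0,-82,5],[0,0,0,0,0,-82,5]],
  ],
)

```text
t: 23.62
tcp_pos: [0.5349, -0.0954, 0.1469]
tool_rot: [-0.408, 0.648, -0.351, -0.539]
force: [0.6, 0.3, -1.4]
finger_gap: 0.746
gripper_force: 77.6
```

```bash
cat > p7.py <<'E'
from plan import *
s=st();q=s["q"]
q=step([.552,.0,.21],ori(d(-110),d(20),1),q,"a")
q=step([.537,.13,.20],ori(d(-105),d(20),1),q,"b")
z=ori(d(-100),d(20),1)
q=step([.537,.250,.12],z,q,"c")
q=step([.537,.250,.0385],z,q,"d")
E
python3 p7.py
python3 - <<'E'
from h import *
import cv2
g=cams.snapshot("wrist")[:,:,::-1]; cv2.imwrite("pics/cw.png",g); g=g.mean(2)
for r in range(180,350,20): print(r,"".join("%4d"%v for v in g[r,150:500:12]))
E
```

```text
t23.62 q [ 0.11  1.04  1.38 -1.04  1.78 -2.17] p [ 0.5349 -0.0954  0.1469] F [ 0.6  0.3 -1.4] gap 0.746 gf 77.6
a cm [ 3.9  2.1 -6.4] deg [  4.5 -10.   -2.1] ok q [ 0.2   0.88  1.4  -0.95  1.72 -2.28]
b cm [ -4.9   5.5 -10.7] deg [ 4.7 -0.  -1.7] ok q [ 0.4   0.93  1.32 -0.87  1.81 -2.25]
c cm [-11.5   2.8  -8.2] deg [ 4.7  0.  -1.7] ok q [ 0.57  1.09  1.14 -0.81  1.87 -2.22]
d cm [-7.7 -0.   2.8] deg [-0.  0. -0.] ok q [ 0.57  1.21  1.1  -0.79  1.81 -2.16]
180   71 145 202 198 201 198 199 204 203 201 201 200 199 204 108 111 115 115 115 113 109 115 115 204 202 203 204 205 203 202
200  167 155 201 206 204 199 204 202 208 166  95  93  96  94  97  97  92  92  92 151 202 204 204 202 200 203 201 203 204 201
220  203 206 199 197 202 207 199 150  90  89  91  95  94  92  96  94  93  91  89  93  91  89 147 201 200 198 201 206 200 200
240  204 204 199 201 200 202 151  84  86  91  94  94  93  92  95  96  94  90  89  90  88  92  96 150 203 203 207 199 202 200
260  203 202 201 202 205 209  98  81  88  88  89  89  94  94  93  95  94  93  91  88  87  93  98 151 204 205 206 204 201 204
280  199 206 205 202 198 203 147  81  87  86  90  91  95  95  93  95  97  91  91  85  89  95 101 124 194 196 204 206 205 207
300  137 207 208 202 199 199 205  91 142  84  84  94  93  93  95  93  93  89  89  87  92 152  89 197 199 209 208 199 203 198
320  107 102 107 195 200  59 152  79  85  85  93 168 151 147 105 119 149 152 147  88  88  89  87  78  62 193 200 209 201 202
340  105 107 103  69  56 152  95  39  86  84  85  90  87  87  91  87  91  90  88  90  87  56  37  85  54 106 192 206 205 203
```

Call:
carry_out(
  targets=[
    [[1,0.5,-1.6,1,-2.5,-0.5,5],[2,1,-3.2,2,-5,-1,5],[3,1.6,-4.8,3.4,-7.5,-1.6,5],[3.9,2.1,-6.4,4.5,-10,-2.1,5],[3.9,2.1,-6.4,4.5,-10,-2.1,5]],
  ],
)

```text
t: 24.08
tcp_pos: [0.5399, -0.0328, 0.1999]
tool_rot: [-0.468, 0.673, -0.333, -0.466]
force: [0.6, -0.9, -0.5]
finger_gap: 0.746
gripper_force: 77.7
```

Call:
carry_out(
  targets=[
    [[-1.2,1.4,-2.7,1.2,0,-0.4,5],[-2.4,2.8,-5.4,2.4,0,-0.8,5],[-3.6,4.1,-8,3.5,0,-1.2,5],[-4.9,5.5,-10.7,4.7,0,-1.7,5],[-4.9,5.5,-10.7,4.7,0,-1.7,5]],
  ],
)

```text
t: 24.5
tcp_pos: [0.5264, 0.0986, 0.1843]
tool_rot: [-0.499, 0.649, -0.351, -0.454]
force: [-0.4, -0.9, -0.9]
finger_gap: 0.743
gripper_force: 77.7
```

Run:
```python
from h import *
import cv2
s=st()
im=cams.snapshot("wrist")[:,:,::-1];sc=cams.snapshot("scene")[:,:,::-1];tp=cams.snapshot("top")[:,:,::-1]
m=np.zeros((600,800,3),np.uint8)
m[:300,:400]=cv2.resize(im[170:350,200:440],(400,300)); m[:300,400:]=cv2.resize(sc[180:270,250:370],(400,300),interpolation=cv2.INTER_CUBIC); m[300:,:400]=cv2.resize(tp[225:315,260:380],(400,300),interpolation=cv2.INTER_CUBIC); m[300:,400:]=cv2.resize(sc[60:360,120:520],(400,300))
cv2.imwrite("pics/m5.png",cv2.convertScaleAbs(m,alpha=1.6))
```

```text
t24.50 q [ 0.41  0.93  1.32 -0.86  1.81 -2.25] p [0.5264 0.0986 0.1843] F [-0.4 -0.9 -0.9] gap 0.743 gf 77.7
```

View pics/m5.png

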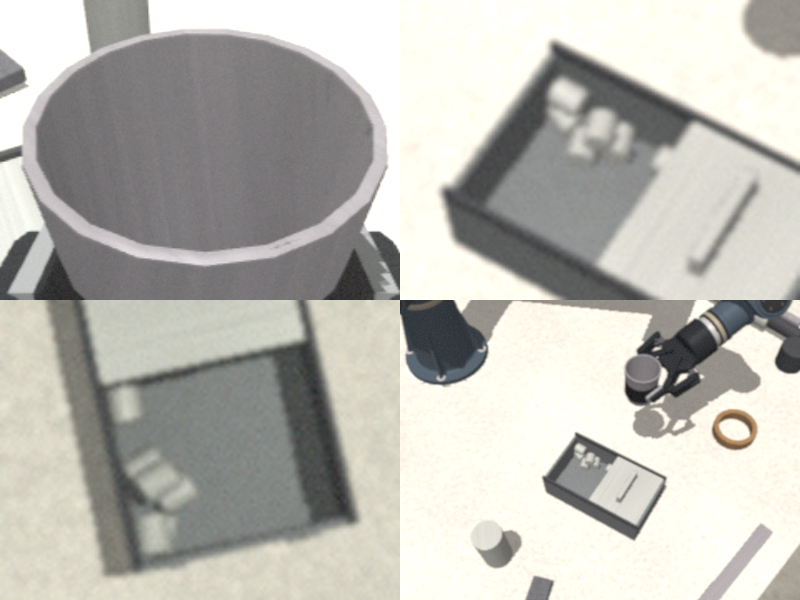

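The cup is empty (left panel). All six slugs lie in the compartment on its +y side: two in the corner at (568,100), three at (600,140) and one at (662,157) in the top-right panel. Bystanders are untouched. Next I'll set the cup back down where it stood.

```bash
cat > p8.py <<'E'
from plan import *
s=st();q=s["q"]; z=R.from_quat([-0.527,0.627,-0.369,-0.440]); P=np.array([.5297,.212,.0214])
G=P+z.apply([0,0,GZ])
q=step(G+[0,0,.06],z,q,"c"); q=step(G+[0,0,.006],z,q,"d");q=step(G,z,q,"e")
q=step(G-z.apply([0,0,.13]),z,q,"back");q=step(G-z.apply([0,0,.13])+[0,0,.15],z,q,"up")
E
python3 p8.py
```

```text
t24.65 q [ 0.4   0.93  1.32 -0.87  1.81 -2.25] p [0.5273 0.0936 0.1855] F [ 1.1 -0.7 -1.1] gap 0.748 gf 77.7
c cm [-13.7   2.9  -7.3] deg [ 4.7 -0.1 -2. ] ok q [ 0.57  1.13  1.14 -0.8   1.85 -2.2 ]
d cm [-5.1 -0.   1.8] deg [-0.  0. -0.] ok q [ 0.57  1.21  1.11 -0.79  1.81 -2.16]
e cm [-0.6 -0.   0.2] deg [-0.  0. -0.] ok q [ 0.57  1.22  1.11 -0.79  1.81 -2.16]
back cm [ -0.  -0. -13.] deg [-0.  0. -0.] ok q [ 0.67  1.27  0.77 -0.79  2.07 -2.31]
up cm [14.1  0.  -5.1] deg [-0.  0. -0.] ok q [ 0.67  1.08  0.79 -0.86  2.18 -2.45]
```

Call:
carry_out(
  targets=[
    [[-1.5,0.6,-1.6,1,0,-0.4,5],[-3.5,1.2,-3.2,2,0,-0.8,5],[-6.5,1.8,-4.8,3,0,-1.2,5],[-9,2.3,-5.8,4,0,-1.6,5],[-11.5,2.7,-6.6,4.7,0,-2,5],[-13.7,2.9,-7.3,4.7,0,-2,5],[-13.7,2.9,-7.3,4.7,0,-2,5],[-13.7,2.9,-7.3,4.7,0,-2,5]],
  ],
)

```text
t: 25.32
tcp_pos: [0.5295, 0.2111, 0.0811]
tool_rot: [-0.526, 0.626, -0.369, -0.442]
force: [-1.0, 0.2, -1.5]
finger_gap: 0.746
gripper_force: 77.7
```

```bash
python3 p8.py
```

```text
t25.32 q [ 0.57  1.13  1.13 -0.8   1.85 -2.2 ] p [0.5295 0.2111 0.0811] F [-1.   0.2 -1.5] gap 0.746 gf 77.7
c cm [-0.  -0.  -0.1] deg [ 0.1 -0.2  0.1] ok q [ 0.57  1.13  1.14 -0.8   1.85 -2.2 ]
d cm [-5.1 -0.   1.8] deg [ 0. -0.  0.] ok q [ 0.57  1.21  1.11 -0.79  1.81 -2.16]
e cm [-0.6 -0.   0.2] deg [-0.  0. -0.] ok q [ 0.57  1.22  1.11 -0.79  1.81 -2.16]
back cm [ -0.  -0. -13.] deg [-0.  0. -0.] ok q [ 0.67  1.27  0.77 -0.79  2.07 -2.31]
up cm [14.1  0.  -5.1] deg [-0.  0. -0.] ok q [ 0.67  1.08  0.79 -0.86  2.18 -2.45]
```

Call:
carry_out(
  targets=[
    [[-1.2,0,0.4,0,0,0,5],[-2.4,0,0.8,0,0,0,5],[-3.6,0,1.2,0,0,0,5],[-4.6,0,1.6,0,0,0,5],[-5.2,0,1.8,0,0,0,5],[-5.4,0,1.9,0,0,0,5],[-5.4,0,1.9,0,0,0,5]],
  ],
)

```text
t: 25.9
tcp_pos: [0.5292, 0.2129, 0.0241]
tool_rot: [-0.527, 0.626, -0.369, -0.441]
force: [-0.4, 0.4, -1.2]
finger_gap: 0.744
gripper_force: 77.7
```

Call:
carry_out(
  targets=[
    [[-0.15,0,0.05,0,0,0,5],[-0.15,0,0.05,0,0,0,5]],
  ],
)

```text
t: 26.07
tcp_pos: [0.5298, 0.2135, 0.0237]
tool_rot: [-0.527, 0.627, -0.369, -0.44]
force: [-0.8, -0.2, -2.1]
finger_gap: 0.747
gripper_force: 77.7
```

Call:
carry_out(
  targets=[
    [[-0.1,0,0.05,0,0,0,5],[-0.1,0,0.05,0,0,0,5]],
  ],
)

```text
t: 26.23
tcp_pos: [0.5297, 0.2134, 0.0226]
tool_rot: [-0.527, 0.627, -0.369, -0.44]
force: [-0.1, -0.9, -1.1]
finger_gap: 0.743
gripper_force: 77.7
```

Call:
carry_out(
  targets=[
    [[-0.1,0,0.05,0,0,0,5],[-0.1,0,0.05,0,0,0,5]],
  ],
)

```text
t: 26.4
tcp_pos: [0.5296, 0.2131, 0.0213]
tool_rot: [-0.527, 0.627, -0.369, -0.44]
force: [-0.7, 0.2, -1.1]
finger_gap: 0.747
gripper_force: 77.7
```

Call:
carry_out(
  targets=[
    [[-0.1,0,0.03,0,0,0,5],[-0.1,0,0.03,0,0,0,5]],
  ],
)

```text
t: 26.57
tcp_pos: [0.5296, 0.2131, 0.0214]
tool_rot: [-0.526, 0.626, -0.37, -0.441]
force: [-0.3, -0.3, 2.9]
finger_gap: 0.744
gripper_force: 77.8
```

Call:
carry_out(
  targets=[
    [[-0.1,0,0.03,0,0,0,5],[-0.1,0,0.03,0,0,0,5]],
  ],
)

```text
t: 26.73
tcp_pos: [0.5296, 0.213, 0.0214]
tool_rot: [-0.526, 0.626, -0.37, -0.441]
force: [-0.9, 0.8, 6.1]
finger_gap: 0.747
gripper_force: 77.9
```

Contact with the bench at z = 0.0214. I'll release slowly and back out along the tool axis.

Call:
carry_out(
  targets=[
    [[0,0,0,0,0,0,6.8],[0,0,0,0,0,0,7.4],[0,0,0,0,0,0,8.5],[0,0,0,0,0,0,8.5],[0,0,0,0,0,0,8.5],[0,0,0,0,0,0,8.5]],
  ],
)

```text
t: 27.23
tcp_pos: [0.5295, 0.2131, 0.0188]
tool_rot: [-0.527, 0.627, -0.369, -0.44]
force: [0.5, 1.3, 0.6]
finger_gap: 0.998
gripper_force: 0.0
```

Call:
carry_out(
  targets=[
    [[0,0,-1,0,0,0,8.5],[0,0,-2.5,0,0,0,8.5],[0,0,-4.5,0,0,0,8.5],[0,0,-6.5,0,0,0,8.5],[0,0,-9,0,0,0,8.5],[0,0,-12,0,0,0,8.5],[0,0,-14,0,0,0,8.5],[4,0,-15,0,0,0,8.5],[8,0,-17,0,0,0,8.5],[12,0,-18,0,0,0,8.5],[15,0,-19,0,0,0,8.5],[15,0,-19,0,0,0,8.5]],
  ],
)

```text
t: 28.23
tcp_pos: [0.5536, 0.3408, 0.2341]
tool_rot: [-0.526, 0.631, -0.37, -0.434]
force: [0.8, 1.0, 1.6]
finger_gap: 0.996
gripper_force: 0.0
```

```bash
cat > p9.py <<'E'
from plan import *
s=st();q=s["q"]
A=np.array([.48,.15,.34])
q=step([.53,.34,.33],down(d(-100+330)),q,"1",12)
q=step(A,down(d(200)),q,"2",12);q=step(A,down(d(180+12-.0)),q,"3")
b=box2w(B,[[.052+.045,0,.15]])[0]
q=step(b,down(B[2]+np.pi),q,"b")
E
python3 p9.py
python3 - <<'E'
from h import *
import cv2
sc=cams.snapshot("scene")[:,:,::-1]; cv2.imwrite("pics/s9.png",sc); s0=cv2.imread("pics/scene0.png")
# cup region comparison
d0=cv2.absdiff(sc,s0).max(2)[130:185,370:412]; print((d0>40).sum(), d0.size)
g=sc.mean(2); g0=s0.mean(2)
for r in (140,148,156,164,172): print("".join("%4d"%v for v in g[r,368:414:2]),"\n"+"".join("%4d"%v for v in g0[r,368:414:2]))
E
```

```text
t28.23 q [ 0.68  1.07  0.76 -0.87  2.2  -2.47] p [0.5536 0.3408 0.2341] F [0.8 1.  1.6] gap 0.996 gf 0.0
1 cm [ 5.4  2.2 -1.5] deg [-18.7 -67.7  25.8] ok q [ 0.39  0.46  1.33 -0.    1.35 -2.05]
2 cm [17.8 -8.4 -1. ] deg [-0. -0. 30.] ok q [ 0.08  0.26  1.62 -0.    1.26 -1.84]
3 cm [0. 0. 0.] deg [-0.  0.  8.] ok q [ 0.08  0.26  1.62  0.    1.26 -1.7 ]
b cm [-15.4 -18.7  19. ] deg [0. 0. 0.] ok q [-0.17  0.71  1.4   0.    1.04 -1.95]
57 2310
 153 151 149 153 151 148 126  94  74  70  72  72  74  75  73  81 102 133 147 150 146 147 150 
 157 156 155 157 156 155 142 107  82  76  76  77  77  74  80  90 117 146 155 153 153 153 154
 148 148 148 147 124  72  61  66  70  72  74  74  76  73  71  72  71  69  71 109 145 150 150 
 152 152 152 153 129  77  62  70  71  75  77  76  77  76  77  77  72  70  72 110 149 156 155
 150 151 150 144  96  60  80  83  75  72  75  74  73  73  72  71  72  75  97 134 147 150 148 
 152 157 155 150 107  65  92 123 133 131 112 125 136 135 108  75  71  77 103 142 153 155 153
 150 149 150 126  43  22  30  52  62  63  62  63  60  60  58  55  37  46  86 136 147 146 146 
 154 154 156 129  49  24  39  60  65  67  65  66  62  62  61  57  47  45  90 146 152 151 151
 148 151 150 147 106  43  23  13  21  17  17  23  22  19  18  31  79 110 137 146 144 144 144 
 154 156 155 150 108  42  17  18  20  22  21  15  20  19  18  28  66 104 141 151 150 151 150
```

The cup stands upright where it began, matching the first image and empty. Next I'll go tool-down behind the rib.

Call:
carry_out(
  targets=[
    [[5.4,2.2,-1.5,-18.7,-67.7,25.8,0],[5.4,2.2,-1.5,-18.7,-67.7,25.8,0],[5.4,2.2,-1.5,-18.7,-67.7,25.8,0],[5.4,2.2,-1.5,-18.7,-67.7,25.8,0],[5.4,2.2,-1.5,-18.7,-67.7,25.8,0],[5.4,2.2,-1.5,-18.7,-67.7,25.8,0],[5.4,2.2,-1.5,-18.7,-67.7,25.8,0],[5.4,2.2,-1.5,-18.7,-67.7,25.8,0],[5.4,2.2,-1.5,-18.7,-67.7,25.8,0],[5.4,2.2,-1.5,-18.7,-67.7,25.8,0],[5.4,2.2,-1.5,-18.7,-67.7,25.8,0],[5.4,2.2,-1.5,-18.7,-67.7,25.8,0]],
  ],
)

```text
t: 29.28
tcp_pos: [0.5281, 0.3362, 0.2808]
tool_rot: [-0.422, 0.907, 0.0, -0.009]
force: [-1.8, -0.5, 0.0]
finger_gap: 0.002
gripper_force: 0.0
```

```bash
cat > p10.py <<'E'
from plan import *
s=st();q=s["q"]
b=box2w(B,[[.052+.050,0,.25]])[0]
q=step(b,down(B[2]+np.pi),q,"b",12); b[2]=.055-GZ; q=step(b,down(B[2]+np.pi),q,"low")
q=step(box2w(B,[[-.037,0,.055-GZ]])[0],down(B[2]+np.pi),q,"home",12)
E
python3 p10.py
```

```text
t29.28 q [ 0.39  0.47  1.34 -0.    1.35 -2.05] p [0.5281 0.3362 0.2808] F [-1.8 -0.5  0. ] gap 0.002 gf 0.0
b cm [ 16.2 -32.9   7.1] deg [ 0.1 -1.  37.9] ok q [-0.17  0.6   1.3  -0.    1.24 -1.95]
low cm [-0.   0.  15.5] deg [-0.  0. -0.] ok q [-0.17  0.78  1.41 -0.    0.94 -1.95]
home cm [13.9 -0.   0. ] deg [-0.  0. -0.] ok q [-0.26  0.66  1.77 -0.    0.71 -2.04]
```

Call:
carry_out(
  targets=[
    [[16.2,-32.9,7.1,0,-1,37.9,0],[16.2,-32.9,7.1,0,-1,37.9,0],[16.2,-32.9,7.1,0,-1,37.9,0],[16.2,-32.9,7.1,0,-1,37.9,0],[16.2,-32.9,7.1,0,-1,37.9,0],[16.2,-32.9,7.1,0,-1,37.9,0],[16.2,-32.9,7.1,0,-1,37.9,0],[16.2,-32.9,7.1,0,-1,37.9,0],[16.2,-32.9,7.1,0,-1,37.9,0],[16.2,-32.9,7.1,0,-1,37.9,0],[16.2,-32.9,7.1,0,-1,37.9,0],[16.2,-32.9,7.1,0,-1,37.9,0]],
  ],
)

```text
t: 30.28
tcp_pos: [0.6767, 0.0032, 0.2086]
tool_rot: [-0.106, 0.994, 0.001, -0.001]
force: [-0.5, -0.0, 0.8]
finger_gap: 0.003
gripper_force: 0.0
```

```bash
python3 p10.py
```

```text
t30.28 q [-0.16  0.61  1.3   0.    1.24 -1.95] p [0.6767 0.0032 0.2086] F [-0.5 -0.   0.8] gap 0.003 gf 0.0
b cm [ 0.3 -0.3 -0.1] deg [ 0.2 -0.1  0.2] ok q [-0.17  0.6   1.3  -0.    1.24 -1.95]
low cm [-0.  -0.  15.5] deg [ 0. -0. -0.] ok q [-0.17  0.78  1.41 -0.    0.94 -1.95]
home cm [13.9 -0.   0. ] deg [-0.  0. -0.] ok q [-0.26  0.66  1.77 -0.    0.71 -2.04]
```

Call:
carry_out(
  targets=[
    [[0.3,-0.3,3,0,0,0,0],[0.3,-0.3,6,0,0,0,0],[0.3,-0.3,9,0,0,0,0],[0.3,-0.3,12,0,0,0,0],[0.3,-0.3,14,0,0,0,0],[0.3,-0.3,15.3,0,0,0,0],[0.3,-0.3,15.3,0,0,0,0],[0.3,-0.3,15.3,0,0,0,0]],
  ],
)

```text
t: 30.95
tcp_pos: [0.6747, 0.0005, 0.0571]
tool_rot: [-0.107, 0.994, 0.001, 0.0]
force: [0.3, 0.1, 0.7]
finger_gap: -0.002
gripper_force: 0.0
```

Call:
carry_out(
  targets=[
    [[0.7,0,0,0,0,0,0],[1.4,0,0,0,0,0,0],[2.1,0,0,0,0,0,0],[2.8,0,0,0,0,0,0],[3.5,0,0,0,0,0,0],[4.2,0,0,0,0,0,0],[4.9,0,0,0,0,0,0]],
  ],
)

```text
t: 31.53
tcp_pos: [0.6283, -0.0112, 0.058]
tool_rot: [-0.106, 0.994, 0.001, 0.003]
force: [3.9, 2.2, 1.8]
finger_gap: -0.003
gripper_force: 2.3
```

Call:
carry_out(
  targets=[
    [[0.7,0,0,0,0,0,0],[1.4,0,0,0,0,0,0],[2.1,0,0,0,0,0,0],[2.8,0,0,0,0,0,0],[3.5,0,0,0,0,0,0],[4.2,0,0,0,0,0,0],[4.9,0,0,0,0,0,0],[5.6,0,0,0,0,0,0],[6.3,0,0,0,0,0,0],[7.0,0,0,0,0,0,0],[7.7,0,0,0,0,0,0],[8.2,0,0,0,0,0,0]],
  ],
)

```text
t: 32.53
tcp_pos: [0.5457, -0.029, 0.0569]
tool_rot: [-0.106, 0.994, 0.001, 0.0]
force: [4.0, -1.0, 1.8]
finger_gap: 0.001
gripper_force: 2.2
```

Call:
carry_out(
  targets=[
    [[0.2,0,0,0,0,0,0],[0.4,0,0,0,0,0,0],[0.5,0,0,0,0,0,0]],
  ],
)

```text
t: 32.78
tcp_pos: [0.5414, -0.0297, 0.0568]
tool_rot: [-0.106, 0.994, 0.001, 0.0]
force: [4.0, -0.2, 1.8]
finger_gap: -0.002
gripper_force: 2.0
```

Call:
carry_out(
  targets=[
    [[0.2,0,0,0,0,0,0],[0.4,0,0,0,0,0,0]],
  ],
)

```text
t: 32.95
tcp_pos: [0.5379, -0.0305, 0.0568]
tool_rot: [-0.106, 0.994, 0.001, 0.001]
force: [4.9, -1.0, 0.7]
finger_gap: 0.003
gripper_force: 2.1
```

Call:
carry_out(
  targets=[
    [[0.15,0,0,0,0,0,0],[0.15,0,0,0,0,0,0]],
  ],
)

```text
t: 33.12
tcp_pos: [0.5375, -0.0306, 0.0568]
tool_rot: [-0.106, 0.994, 0.001, 0.002]
force: [6.6, 1.0, -0.6]
finger_gap: -0.001
gripper_force: 3.2
```

Call:
carry_out(
  targets=[
    [[0.15,0,0,0,0,0,0],[0.3,0,0,0,0,0,0],[0.3,0,0,0,0,0,0]],
  ],
)

```text
t: 33.37
tcp_pos: [0.5376, -0.0307, 0.0569]
tool_rot: [-0.105, 0.994, 0.001, 0.005]
force: [11.8, 4.6, -4.3]
finger_gap: -0.002
gripper_force: 6.3
```

Call:
carry_out(
  targets=[
    [[0.2,0,0,0,0,0,0],[0.3,0,0,0,0,0,0],[0.3,0,0,0,0,0,0]],
  ],
)

```text
t: 33.62
tcp_pos: [0.5377, -0.0307, 0.057]
tool_rot: [-0.104, 0.995, 0.001, 0.008]
force: [17.3, 9.1, -8.9]
finger_gap: -0.003
gripper_force: 9.4
```

The cover is at its home stop: the position is fixed while the force climbs. I'll back off, lift and check.

Call:
carry_out(
  targets=[
    [[-1,0,0,0,0,0,0],[-2,0,0,0,0,0,0],[-2.5,0,-2,0,0,0,0],[-2.5,0,-5,0,0,0,0],[-2.5,0,-9,0,0,0,0],[-2.5,0,-13,0,0,0,0],[-2.5,0,-17,0,0,0,0],[2,8,-20,0,0,0,0],[6,12,-22,0,0,0,0],[8,16,-22,0,0,0,0],[8,20,-22,0,0,0,0],[8,20,-22,0,0,0,0]],
  ],
)

```text
t: 34.62
tcp_pos: [0.4196, 0.1261, 0.2732]
tool_rot: [-0.105, 0.994, 0.001, -0.003]
force: [1.8, 1.1, 0.4]
finger_gap: 0.001
gripper_force: 0.0
```

Run:
```python
from h import *
import cv2
st(); sc=cams.snapshot("scene")[:,:,::-1]; cv2.imwrite("pics/end.png",sc); print(edge(sc)); s0=cv2.imread("pics/scene0.png")
for n,(a,b,c,e) in dict(cup=(130,185,370,412),billet=(275,330,188,240),tape=(165,212,428,482),brush=(335,448,222,275)).items():
    print(n,(cv2.absdiff(sc,s0).max(2)[a:b,c:e]>40).sum())
```

```text
t34.62 q [ 0.03  0.2   1.8   0.    1.16 -1.75] p [0.4196 0.1261 0.2732] F [1.8 1.1 0.4] gap 0.001 gf 0.0
134 133 131 129 131 130 130 132 132 132 132 132 133 131 134 132 131 131 132 132 132 133 131 131 129 110 83 87 85 86 85 86 86 86 86 87 86 86 85 87 86 86 88 87 87 87 88 90 86 90
cup 73
billet 0
tape 0
brush 0
```

```bash
python3 -c "
from station import sign_off; print(sign_off())"
```

```text
the job is handed in; nothing more can be done
None
```

I handed the job in at about 35 s: all six slugs are in the compartment, the cover is home against its stop, the empty cup stands upright where it began, and the billet, tape and brush did not move; I got no verdict back.

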